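# Pry the spring clip off a slit lamp's pivot shaft with a hooked pick

### The job

The slit lamp's pivot has to come apart: take the hooked pick from its rest, hook it in behind the bow of the spring clip and draw the clip sideways out of its groove in the pivot shaft, without ramming the pick into the pivot and without touching the clip with the fingers while it is on the shaft. Then lay the pick back on its rest and put the clip flat in the steel parts tray. Leave everything else where it is.

Things in the scene. Friction and masses are not known exactly. Their poses are not given: they have to be found in the camera images.
- pivot: Fixed white casting, a block 155 x 140 x 30 mm high with a flat machined aluminium top at 30 mm. Origin at table level on the axis of the steel shaft standing on it, z up. The block spans x = -105 to 50, y = -70 to 70 mm in its frame. A steel rack 10 mm high crosses the top at x = 35 to 47 mm. A loose washer (bystander) lies on the top at about x = 17, y = 51 mm.
- post_top (a point): Centre of the top face of the pivot's shaft, 48.5 mm above the table. The shaft's head is 26 mm in diameter and occupies heights 36.5 to 48.5 mm; below it is the groove, 20 mm in diameter, between the head and the machined top at 30 mm.
- clip_center (a point): Centre of the ring of the spring clip, half-way up its 5 mm thickness. Flat grey steel U-shaped clip, 34 g. It starts lying on the pivot's top in the groove, centred on the shaft (0.3 mm play), bow towards the robot within 50 degrees. z up, x from the centre to the bow. Once off the shaft it can be gripped across its stiff legs, 35.6 mm wide over y, at x = 12 to 18 mm, standing 5 mm above the top.
- clip_window (a point): Middle of the clip's window, 16.75 mm along +x from the clip's centre, at half thickness: the gap between the shaft's head and the inside of the bow, 7.5 mm along the clip's x, 21 mm along y, open from above, floored by the pivot's top. The pick's tip goes down in here. A tip that lands on the bow is stopped 5 mm above the pivot's top; on the shaft's head, 18.5 mm above it.
- pick_grip (a point): Centre of the pick's handle, half-way up: a black bar 100 (x) x 18 (y) x 20 mm (z), lying level on the rest; pick about 110 g. From its +x end a thin steel shank, 7 mm in diameter, runs on along x at the same height to about x = 95 mm and is there bent straight down. Grip the handle firmly across its width, from above, near its middle.
- pick: Whole hooked pick; origin 10 mm below the handle's centre, same axes. The bent-down point is a round pin 5 mm in diameter, its rounded end 35 mm below the handle's centre line, y = 0. The shank is clamped in the handle's collet, and how far it stands out differs each time and is not reported: the pin is somewhere from x = 88 to 102 mm. Find it by touch or by eye; it does not slip in use.
- clip: Whole clip, origin 2.5 mm below its centre. Bow bar x = 20.5 to 28.5 mm (a bump to 32.5); legs y = +-10.8 to +-17.8 mm; from x = 5 to -13.5 mm two sprung jaws with bumps 15.4 mm apart. It leaves the shaft only along its own +x, bow first: a pull of 8 to 10 N over the first 8 mm forces the jaws open, then it snaps free with a small jump. It can turn round the shaft.
- rest_seat (a point): Where the centre of the pick's handle sits in the rest, 45 mm above the table; x along the handle towards the hook, z up. Fixed grey stand: base 110 x 50 x 6 mm, two supports 10 mm thick at x = +-42 mm with tops 35 mm above the table under the handle, and cheeks up to 48 mm beside it, 25 mm apart. 74 mm of the handle is free between the supports.
- tray: Fixed open steel tray, 140 (x) x 120 (y) mm, walls 4 mm thick and 22 mm high, floor about 4 mm thick. Origin at table level under its middle, z up. It and the rest may be on either side of the pivot.
- washer: Bystander: steel washer, 26 mm across and 4 mm thick, on the pivot's top. Origin at its underside.
- driver: Bystander: screwdriver, 150 mm, lying on the table near the robot. Origin at its underside.
- cleaner: Bystander: white bottle, 44 mm across, 110 mm tall. Origin at its underside.
- jar: Bystander: clear jar, 60 mm across and 60 mm tall. Origin at its underside.
- penlight: Bystander: metal penlight, 140 mm long, lying on the table near the robot. Origin at its underside.
- occluder: Bystander: flat black eye paddle, about 190 mm long, 5 mm thick. Origin at its underside.
- trial_lens: Bystander: round trial lens with a small tab, 38 mm across, 4 mm thick. Origin at its underside.
Mind the look-alikes: they are no part of the job. There is more than one size of the pick; the job needs the largest.

How it is judged:
On the way, in this order (a step that is already met when the one before it is completed fails the run):
1. the pick is drawing the clip out of its groove (contact force between pick and clip above 2 N and horizontal distance between clip_center and post_top between 0.002 and 0.011 m), for 0.02 s.
2. the clip is off the shaft (horizontal distance between clip_center and post_top above 0.02 m), for 0.1 s.
At the end, for the whole second after the job is handed in: The clip lies flat (within 15 degrees) and still on the floor of the tray, and the pick lies level on both supports of its rest, its handle's centre within 20 mm of the seat (x of clip_center in the frame of tray between -0.066 and 0.066 m and y of clip_center in the frame of tray between -0.056 and 0.056 m and z of clip_center in the frame of tray below 0.016 m and angle between clip_center's own z axis and vertical below 0.25 rad and linear speed of each of clip, pick below 0.02 m/s and horizontal distance between pick_grip and rest_seat below 0.02 m and z of pick_grip in the frame of rest_seat between -0.006 and 0.006 m and angle between pick_grip's own z axis and vertical below 0.12 rad and angle between the x axis of pick_grip and the x axis of rest_seat, either way round below 0.2 rad); the robot touches nothing.
It fails at once if the fingers touch the clip while it is on the shaft (contact force between the fingers and clip above 0.5 N and horizontal distance between clip_center and post_top below 0.014 m).
It fails at once if the pick is rammed into the pivot (more than 40 N) (contact force between pick and pivot above 40 N).
It fails at once if something else on the table is moved by more than 30 mm (distance of any of washer, driver, cleaner, jar, penlight, occluder, trial_lens from where it was at the start of the episode above 0.03 m).
It also fails if it takes over 64 s, if anything falls off the work surface, if the arm or the gripper's body presses on something with over 40 N, if the wrist force passes 120 N, or if a joint passes its speed limit or range.

### The arm

A 6-joint arm with a two-finger parallel gripper is mounted at the origin on the work surface. World frame = base frame: x ahead of the robot, y to its left, z up, the work surface at z = 0. Lengths are in m, angles in rad, forces in N, time in s.
With the tool pointing down it reaches from about 0.35 to 0.925 m from the base axis. Payload 6.4 kg.
Tool frame: the origin (TCP) lies on the centre line of the jaws, within the pads' length; the fingertips stand 19 mm ahead of it and the grasp point (between the pads) is the TCP (arm.tip_reach is the distance from the TCP to the fingertips, in m); z points along the fingers, x is the direction in which the jaws open and shut, and the axes are right-handed (so a half turn about z gives the same grasp; the last joint's range is limited). The gripper opens to 94 mm and grips with 3 to 60 N. Pads are 16 mm wide; open, the fingers measure 119 mm over their backs; the gripper's body (75 mm by 177 mm) begins 78 mm behind the grasp point.
Start: joints at [-1.399, 0.245, 1.558, -0, 1.339, -0.174], TCP at [0.22, -0.612, 0.224] pointing down, gripper open.
Joint ranges: [-3.13, 3.13], [-1.02, 2.26], [0.13, 2.54], [-0.95, 4.09], [0.21, 2.88], [-2.74, 2.74]. Speed limits (rad/s): [2.57, 2.57, 3.14, 3.14, 3.14, 3.14].

### API

Orientations are given as a unit quaternion [x, y, z, w].
In Python, from bench import arm gives the robot as it stands.
- The arm moves only by the tool arm_command, never from a script. Its argument "series" is a list of rows, each an object with "claw": the finger opening in cm, from 0 to 9.4; "delta_pos": the shift along the world's x, y, z in cm, a list of three; "twist": the turn, a rotation vector about the world's x, y, z in rad, a list of three. A call has 1 to 12 rows; each row shifts and turns the pose as measured when the row begins; what a row does not reach is not made up. A row lasts 1/12 s, in which the tool goes at most 41.7 mm and 7.16 degrees, less where a joint would pass 70% of its speed; a pose out of reach is approached as far as the arm can. A call with a gripper value outside its range is refused whole. The fingers move at their own pace and stop on an object; "newtons" is the grip in N (left out, the last holds). Time passes only in rows, so rows that do not move let the fingers close. It gives the time, the measured TCP pose, the force and the opening at its end, in the units of the state.
- arm.read_state(): the state, without advancing time (a new reading comes with each control period).
- arm.capture(name): name is "side" or "top"; returns a dict with "image" (420x560x3 uint8, red, green, blue), "fx", "fy", "cx", "cy" (pixels), "rvec" (rotation vector, rad) and "tvec" (3), from world to camera coordinates, as OpenCV has them. Camera axes: x right, y down, z forward; pixel columns grow to the right and rows downward; lengths in m; the calibration is good to about 2 mm. A picture is of the moment at which its call begins. There is no depth.
- arm.hand_in(): hands the job in, once; it reports no verdict.
Trained networks look in the newest picture that a camera, given by its name, has taken for a name from the list of things; names that differ only in an ending like _2 or _b are one class to them, and where a whole thing is asked for, a point or a joint stands for the part that bears it (a point fixed in the world has none). Each returns a list of dicts, best first, with "confidence" (0 to 1); they miss things now and then, are a little off and sometimes report something else, mostly with a low value. They report only what shows in the picture. A call takes as long as a camera call. They do not tell look-alikes from the thing itself.
- arm.silhouettes(camera, name): "mask" (420x560 bool, what is visible of it) and "extent" ([left, top, right, bottom] in pixels, round what is visible of it).
- arm.landmark_of(camera, name): "uv" ([column, row] in pixels: a listed point, or the origin of a listed thing).
The state is a dict: "clock": time; "q": joint angles; "joint_velocities": joint speeds; "joint_torque": joint torques, N m; "tool_pos": TCP position; "tcp_rot": TCP orientation; "contact_force": force on the tool from outside, world axes, zero at the start; "moment": the same for the moment, N m; "finger_gap": opening from 0.0 (shut) to 1.0 (fully open).
Only numpy, scipy, OpenCV 4.12 (cv2) and the standard library are available. Lean on these libraries where they do the work, as an engineer would, in place of code of your own. Each camera call takes 0.05 s, during which the arm holds its last target.

## Working session

There is one attempt and no reset: what is moved stays moved. The work goes in short steps, Python scripts to look and compute and a tool call to move; the robot and the scene stay as the last step left them, time stands still between calls to the robot, and variables do not carry over. Pictures are saved under pics/ and viewed, and the job is handed in when it is done.

Besides the shell and the picture viewer there is one more tool, called after ">>>" as name([rows], argument=value, ...), one row to a line, values as JSON. arm_command: Moves the arm, as the interface text tells. Its arguments: {"type":"object","properties":{"series":{"type":"array"},"newtons":{"type":"number"}},"required":["series"]}

```bash
ls; mkdir -p pics
python3 - <<'E'
from bench import arm
import cv2
print(arm.read_state(), arm.tip_reach)
for c in ("side","top"):
    r=arm.capture(c); cv2.imwrite(f"pics/{c}0.png",r["image"][:,:,::-1]); print(c,{k:v for k,v in r.items() if k!="image"})
    for n in ["pivot","post_top","clip_center","clip_window","pick_grip","pick","rest_seat","tray"]:
        print(n,[(round(d["confidence"],2),[round(float(x),1) for x in d["uv"]]) for d in arm.landmark_of(c,n)])
E
```

```text
pics
{'clock': 0.0, 'q': array([-1.39909261e+00,  2.45796728e-01,  1.55894832e+00,  8.26233117e-06,
        1.33868925e+00, -1.74106098e-01]), 'joint_velocities': array([-8.96483323e-04, -4.88505106e-04, -3.39581458e-04,  1.09921654e-03,
       -7.30594507e-04, -6.86900890e-05]), 'joint_torque': array([ 9.27290166e-04, -4.15834308e+01, -3.14605129e+01,  6.85022981e-02,
        3.32416431e-02, -1.41388655e-04]), 'tool_pos': array([ 0.22023384, -0.61098243,  0.22339173]), 'tcp_rot': array([ 8.18216271e-01, -5.74909806e-01, -6.47492230e-04, -6.54740905e-04]), 'contact_force': array([ 1.39160418,  0.82586934, -0.88317738]), 'moment': array([-0.01353233, -0.01122235, -0.00226752]), 'finger_gap': 1.0035717931958714} 0.019
side {'fx': 439.4616133577757, 'fy': 439.4616133577757, 'cx': 276.77717479247224, 'cy': 213.77784777047282, 'rvec': array([ 0.62749726, -2.54819345,  1.31146213]), 'tvec': array([0.45962809, 0.18205519, 1.09111408])}
pivot [(0.77, [262.1, 223.4]), (0.37, [148.9, 260.2]), (0.22, [261.1, 207.5])]
post_top [(0.66, [247.0, 165.3]), (0.59, [260.0, 206.2])]
clip_center [(0.41, 
[... 206 characters left out ...]
40.8])]
rest_seat [(0.93, [237.9, 278.1])]
tray []
top {'fx': 408.2032490177694, 'fy': 408.2032490177694, 'cx': 276.8640544219519, 'cy': 214.86479279895693, 'rvec': array([ 2.18895447, -2.13595003,  0.13225018]), 'tvec': array([0.01008879, 0.5358117 , 1.04863981])}
pivot [(0.82, [285.3, 205.1])]
post_top [(0.7, [289.3, 197.7])]
clip_center [(0.65, [286.8, 199.8]), (0.61, [290.8, 202.7])]
clip_window [(0.24, [182.5, 235.7])]
pick_grip [(0.84, [182.8, 239.9]), (0.58, [144.9, 282.1]), (0.48, [202.4, 316.6])]
pick [(0.63, [145.8, 279.0]), (0.62, [203.5, 308.1]), (0.59, [180.5, 234.6])]
rest_seat [(0.76, [181.7, 238.8]), (0.58, [284.7, 208.9])]
tray [(0.84, [381.7, 235.8]), (0.5, [290.0, 202.4])]
```

View pics/side0.png

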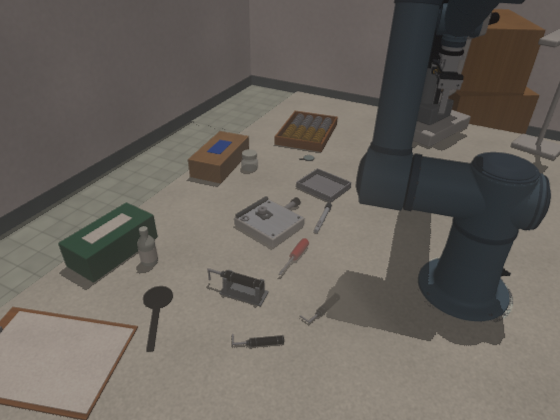

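View pics/top0.png

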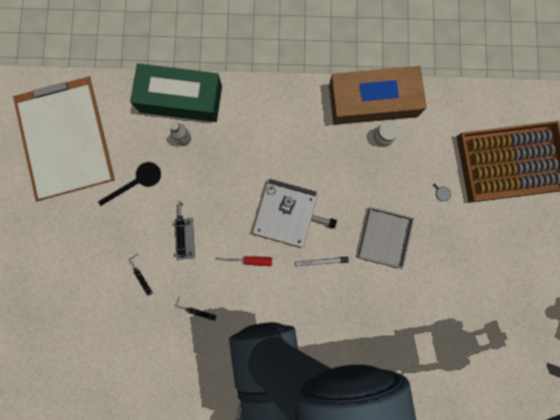

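```bash
cat > h.py <<'E'
from bench import arm
import cv2, numpy as np
def P(r):
    K=np.array([[r["fx"],0,r["cx"]],[0,r["fy"],r["cy"]],[0,0,1]]); R=cv2.Rodrigues(np.array(r["rvec"]))[0]; return K,R,np.array(r["tvec"])
def atz(r,uv,z):
    K,R,t=P(r); d=R.T@np.linalg.solve(K,[uv[0],uv[1],1]); c=-R.T@t; return c+d*(z-c[2])/d[2]
def proj(r,X):
    K,R,t=P(r); return cv2.projectPoints(np.array(X,float).reshape(-1,3),np.array(r["rvec"]),t,K,None)[0].reshape(-1,2)
def tri(ra,ua,rb,ub):
    M=[]
    for r in (ra,rb):
        K,R,t=P(r); M.append(K@np.c_[R,t])
    X=cv2.triangulatePoints(M[0],M[1],np.array(ua,float),np.array(ub,float)).ravel(); return X[:3]/X[3]
def crop(r,c,w,h,s,name,pts=None):
    im=r["image"][:,:,::-1].copy(); x0,y0=int(c[0]-w/2),int(c[1]-h/2); x0=max(x0,0);y0=max(y0,0)
    o=cv2.resize(im[y0:y0+h,x0:x0+w],None,fx=s,fy=s,interpolation=cv2.INTER_CUBIC)
    for p in (pts if pts is not None else []):
        cv2.circle(o,(int((p[0]-x0+.5)*s),int((p[1]-y0+.5)*s)),2,(0,0,255),-1)
    cv2.imwrite("pics/"+name,o); print(name,"origin",x0,y0,"scale",s)
E
python3 - <<'E'
from h import *
t=arm.capture("top"); s=arm.capture("side")
import pickle; pickle.dump((t,s),open("first.pkl","wb"))
crop(t,(289,210),80,75,8,"t_piv.png"); crop(t,(172,260),110,130,5,"t_pick.png"); crop(s,(270,215),80,60,8,"s_piv.png"); crop(s,(260,310),140,110,5,"s_pick.png")
for c in("top","side"):
  for n in ["pivot","tray","pick","clip"]:
    for d in arm.silhouettes(c,n): print(c,n,round(d["confidence"],2),d["extent"],d["mask"].sum())
E
```

```text
t_piv.png origin 249 172 scale 8
t_pick.png origin 117 195 scale 5
s_piv.png origin 230 185 scale 8
s_pick.png origin 190 255 scale 5
top pivot 0.69 [252.4, 179.0, 336.9, 247.0] 3026
top tray 0.86 [356.8, 207.1, 410.9, 266.8] 2417
top pick 0.82 [175.9, 201.8, 185.6, 253.8] 364
top pick 0.73 [129.8, 260.7, 153.3, 295.6] 210
top pick 0.72 [174.5, 302.4, 218.2, 321.0] 288
top clip 0.55 [175.4, 203.3, 188.7, 255.5] 339
side pivot 0.98 [234.3, 195.6, 303.5, 246.4] 2162
side tray 0.67 [296.3, 170.2, 351.9, 199.4] 1069
side pick 0.85 [231.8, 334.7, 281.6, 347.4] 386
side pick 0.71 [207.6, 269.4, 261.4, 287.9] 433
side pick 0.53 [316.3, 292.1, 341.6, 318.3] 212
side pick 0.46 [216.1, 274.1, 267.4, 305.8] 769
side clip 0.5 [256.1, 210.8, 272.2, 219.3] 86
side clip 0.31 [221.3, 279.5, 266.3, 303.8] 618
```

View pics/t_piv.png

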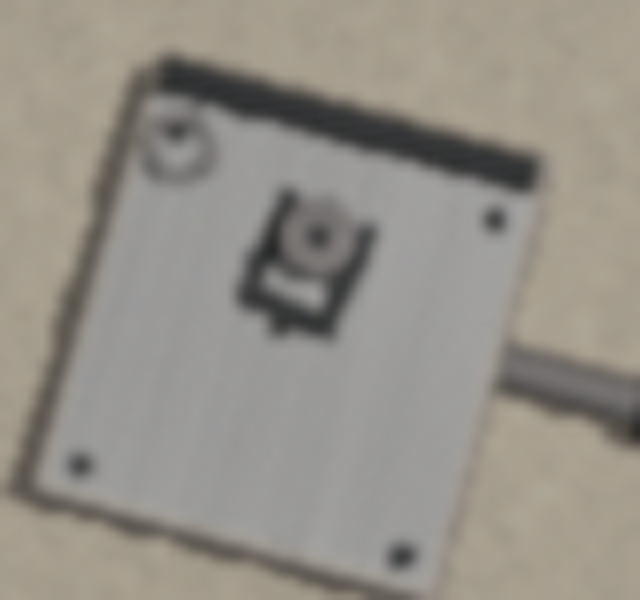

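View pics/t_pick.png

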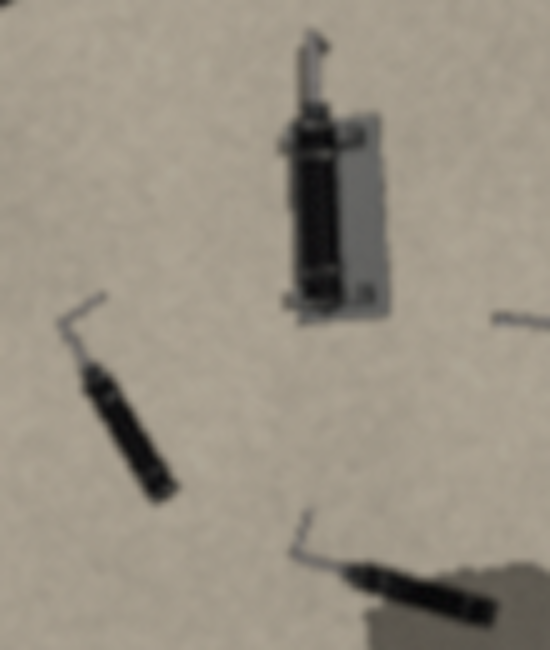

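View pics/s_piv.png

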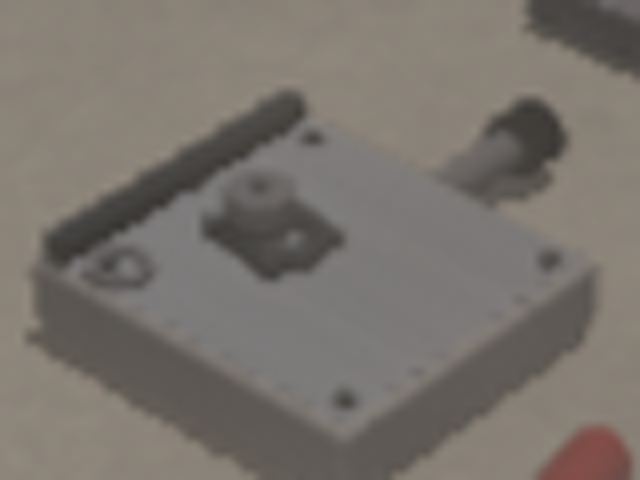

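View pics/s_pick.png

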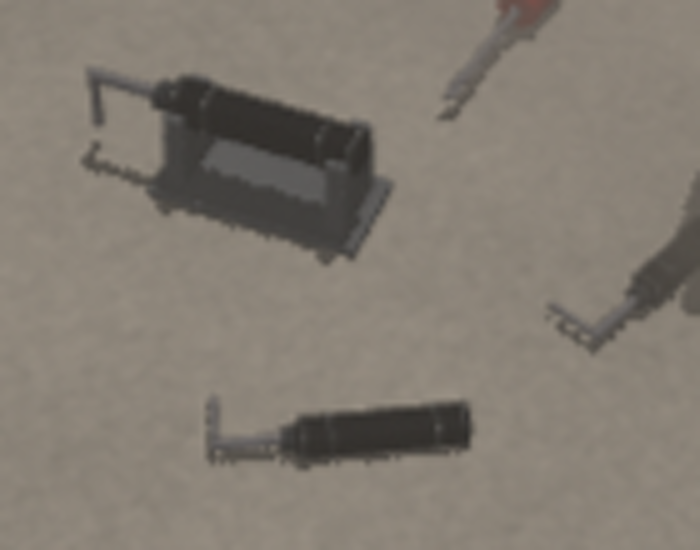

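```bash
cat > fit.py <<'E'
from h import *
import pickle
from scipy.optimize import least_squares
t,s=pickle.load(open("first.pkl","rb"))
o=lambda x0,y0,sc,p:(x0+(p[0]+.5)/sc-.5,y0+(p[1]+.5)/sc-.5)
tp=lambda p:o(249,172,8,p); sp=lambda p:o(230,185,8,p); tk=lambda p:o(117,195,5,p); sk=lambda p:o(190,255,5,p)
print("clock",arm.read_state()["clock"])
print("head tri",tri(t,tp((317,236)),s,sp((258,188))), atz(t,tp((317,236)),.0485),atz(s,sp((258,188)),.0485))
def fr(p,L):
    c,sn=np.cos(p[2]),np.sin(p[2]); L=np.atleast_2d(L).astype(float); return np.c_[p[0]+c*L[:,0]-sn*L[:,1],p[1]+sn*L[:,0]+c*L[:,1],L[:,2]]
# pivot features
obs=[(t,tp((33,487)),(-.105,.07,.03)),(t,tp((432,597)),(-.105,-.07,.03)),
(t,tp((317,236)),(0,0,.0485)),(s,sp((258,188)),(0,0,.0485)),(s,sp((343,438)),(-.105,.07,.03)),(s,sp((597,268)),(-.105,-.07,.03)),(s,sp((38,268)),(.05,.07,.03))]
def res(p): return np.concatenate([proj(r,fr(p,L))[0]-u for r,u,L in obs])
x0=atz(t,tp((317,236)),.0485)
f=least_squares(res,[x0[0],x0[1],0.2]); print("pivot",f.x,res(f.x).round(1))
# clip direction: top view: shaft center and bump mid/ legs
for n,a,b in [("bow mid",(290,312),.035),("bumpend",(281,335),.035),("legL end",(290,190),.035),("legR end",(372,225),.035),("win",(295,290),.03),("corner L",(240,300),.035),("corner R",(333,338),.035)]: print(n,atz(t,tp(a),b))
# pick
for n,a,z in [("handle near",(322,300),.055),("handle far",(316,120),.055),("collet tip",(315,105),.055),("shank bend",(311,35),.0485)]: print(n,atz(t,tk(a),z))
print("bend tri",tri(t,tk((310,38)),s,sk((92,72))))
print("side: bend", atz(s,sk((92,73)),.045),"pin tip",atz(s,sk((98,122)),.0125))
E
python3 fit.py
```

```text
clock 1.4
head tri [ 0.57031909 -0.00560247  0.04776763] [ 0.57047453 -0.0054632   0.0485    ] [ 0.56955648 -0.00475075  0.0485    ]
pivot [ 0.57041844 -0.00527832 -0.2458833 ] [-0.9  0.6  0.5  1.1 -0.1  0.  -0.2 -0.2 -0.   0.1  0.5 -1.2 -1.8 -1.3]
bow mid [0.54696002 0.00251438 0.035     ]
bumpend [0.53923766 0.00531551 0.035     ]
legL end [0.58774491 0.00340709 0.035     ]
legR end [ 0.5766881  -0.02400915  0.035     ]
win [0.55501206 0.00090489 0.03      ]
corner L [0.55054389 0.0191135  0.035     ]
corner R [ 0.53866751 -0.01185764  0.035     ]
handle near [0.42431416 0.26573104 0.055     ]
handle far [0.51669134 0.27361268 0.055     ]
collet tip [0.52446983 0.2745349  0.055     ]
shank bend [0.56190266 0.28007711 0.0485    ]
bend tri [0.56062133 0.2809489  0.04686438]
side: bend [0.56157528 0.27995772 0.045     ] pin tip [0.56108193 0.28010092 0.0125    ]
```

```bash
cat > ov.py <<'E'
from fit import *
def over(r,c,w,h,sc,name,lines):
    x0,y0=int(c[0]-w/2),int(c[1]-h/2); o=cv2.resize(r["image"][y0:y0+h,x0:x0+w,::-1].copy(),None,fx=sc,fy=sc,interpolation=cv2.INTER_CUBIC)
    for L,col in lines:
        q=((proj(r,L)-[x0,y0]+.5)*sc).astype(int).reshape(-1,1,2); cv2.polylines(o,[q],False,col,1,cv2.LINE_AA)
    cv2.imwrite("pics/"+name,o)
def box(p,x,y,z): return fr(p,[(x[i],y[j],z) for i,j in[(0,0),(1,0),(1,1),(0,1),(0,0)]])
pk=(0.4744,0.2701,np.radians(5.9))
R,G,B=(0,0,255),(0,255,0),(255,120,0)
L=[(box(pk,(-.05,.05),(-.009,.009),.055),G),(box(pk,(-.055,.055),(-.025,.025),.006),R),(fr(pk,[(.05,0,.045),(.088,0,.045),(.088,0,.01)]),B)]
for x in(-.042,.042): L.append((box(pk,(x-.005,x+.005),(-.0125,.0125),.048),R))
over(t,(178,230),60,80,8,"ovt.png",L); over(s,(240,285),80,60,8,"ovs.png",L)
pv=(0.5704,-0.0053,-.246); cl=(0.5704,-0.0053,np.radians(160))
a=np.linspace(0,2*np.pi,40)
L=[(box(pv,(-.105,.05),(-.07,.07),.03),R),(fr(pv,np.c_[.013*np.cos(a),.013*np.sin(a),0*a+.0485]),B),(box(cl,(-.0135,.0285),(-.0178,.0178),.035),G),(box(cl,(.013,.0205),(-.0105,.0105),.035),G)]
over(t,(289,205),60,60,10,"ovtp.png",L); over(s,(270,215),80,60,8,"ovsp.png",L)
E
python3 ov.py >/dev/null
```

```text
(no output)
```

View pics/ovt.png

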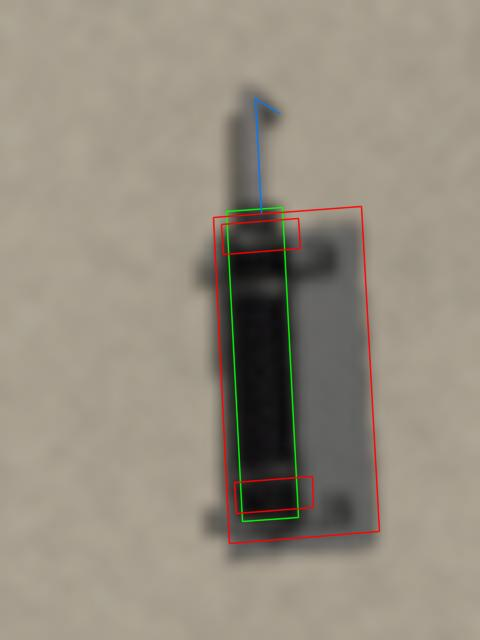

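View pics/ovs.png

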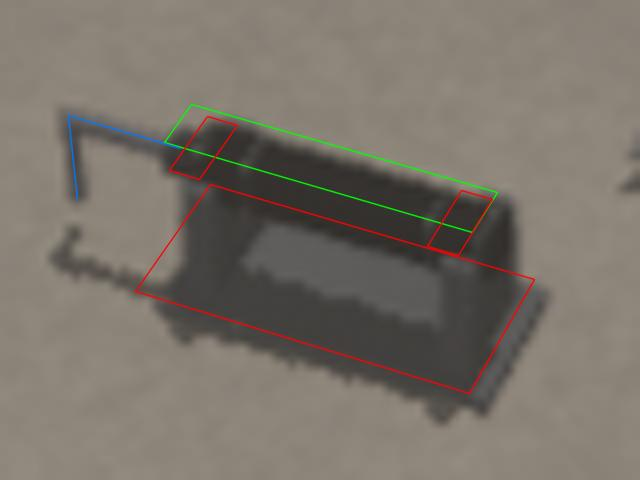

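View pics/ovtp.png

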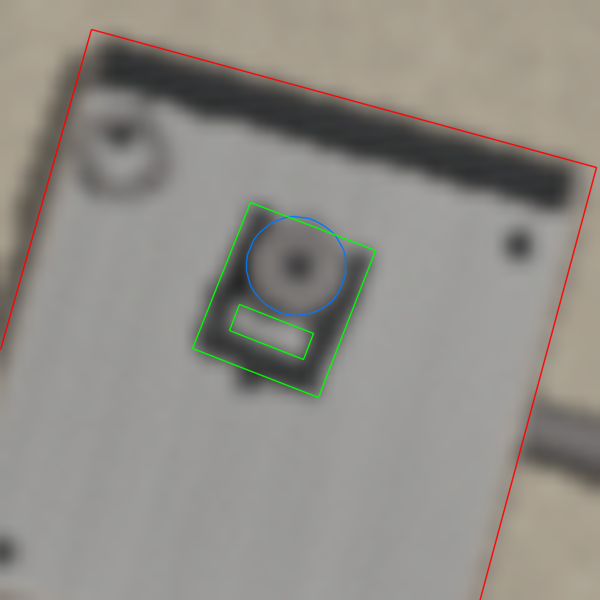

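View pics/ovsp.png

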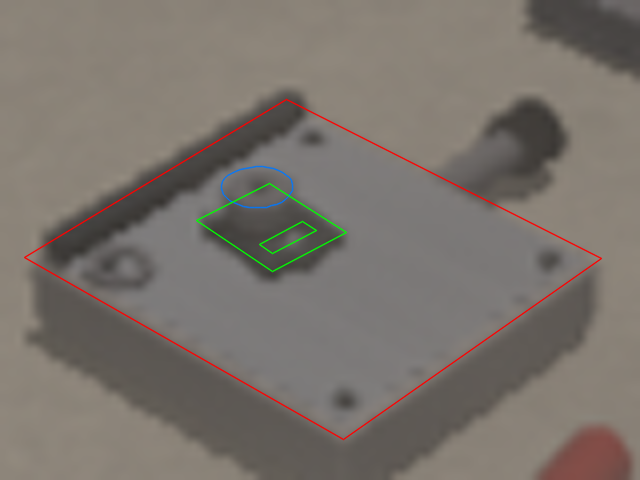

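```bash
sed -i 's/pk=(0.4744,0.2701/pk=(0.468,0.2695/; s/(.088,0,.045),(.088,0,.01)/(.094,0,.045),(.094,0,.01)/' ov.py; sed -i 's/(box(pk,(-.055/(box(pk,(-.05,.05),(-.009,.009),.035),G),(box(pk,(-.055/' ov.py
python3 ov.py >/dev/null
```

```text
(no output)
```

View pics/ovt.png

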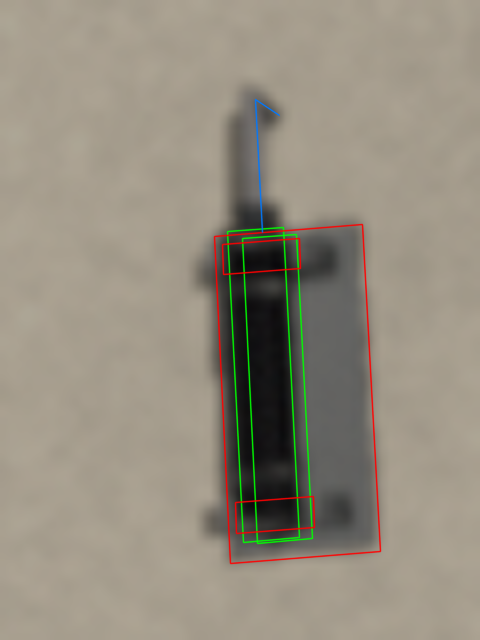

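View pics/ovs.png

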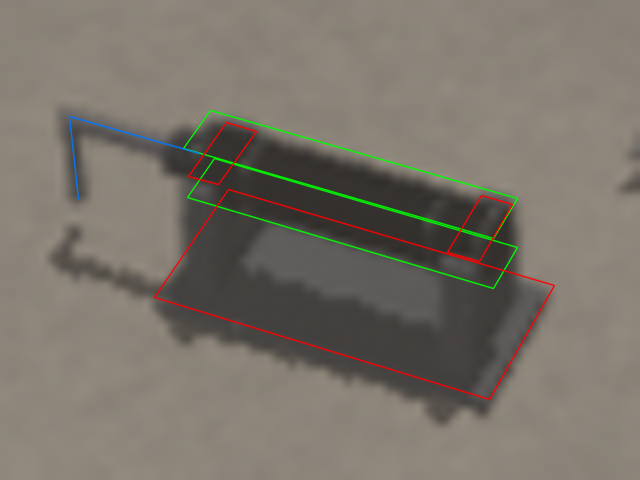

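The largest pick is the one on the rest at top-view pixel (181,238). The two look-alikes lie on the table at (142,278) and (200,312), and both are visibly thinner. Pick handle centre ≈ (0.468, 0.272), yaw ≈ 5.8°. Shaft ≈ (0.5704, −0.0053), clip bow direction ≈ 160°.

>>> arm_command([
  {"claw": 6,"delta_pos": [2.2,3.5,0],"twist": [0,0,-0.02]},
  {"claw": 6,"delta_pos": [2.2,3.5,0],"twist": [0,0,-0.02]},
  {"claw": 6,"delta_pos": [2.2,3.5,0],"twist": [0,0,-0.02]},
  {"claw": 6,"delta_pos": [2.2,3.5,0],"twist": [0,0,-0.02]},
  {"claw": 6,"delta_pos": [2.2,3.5,0],"twist": [0,0,-0.02]},
  {"claw": 6,"delta_pos": [2.2,3.5,0],"twist": [0,0,-0.02]},
  {"claw": 6,"delta_pos": [2.2,3.5,0],"twist": [0,0,-0.02]},
  {"claw": 6,"delta_pos": [2.2,3.5,0],"twist": [0,0,-0.02]},
  {"claw": 6,"delta_pos": [2.2,3.5,0],"twist": [0,0,-0.02]},
  {"claw": 6,"delta_pos": [1,4,0],"twist": [0,0,-0.02]},
  {"claw": 6,"delta_pos": [1,4,0],"twist": [0,0,-0.02]},
  {"claw": 6,"delta_pos": [1,4,0],"twist": [0,0,-0.02]},
], newtons=50)

```text
clock: 2.4
tool_pos: [0.4463, -0.1742, 0.2254]
tcp_rot: [0.735, -0.678, 0.003, 0.001]
contact_force: [0.8, -0.9, -0.1]
finger_gap: 0.639
```

>>> arm_command([
  {"claw": 6,"delta_pos": [0,4,0],"twist": [0,0,0]},
  {"claw": 6,"delta_pos": [0,4,0],"twist": [0,0,0]},
  {"claw": 6,"delta_pos": [0,4,0],"twist": [0,0,0]},
  {"claw": 6,"delta_pos": [0,4,0],"twist": [0,0,0]},
  {"claw": 6,"delta_pos": [0,4,0],"twist": [0,0,0]},
  {"claw": 6,"delta_pos": [0,4,0],"twist": [0,0,0]},
  {"claw": 6,"delta_pos": [0,4,0],"twist": [0,0,0]},
  {"claw": 6,"delta_pos": [0,4,0],"twist": [0,0,0]},
  {"claw": 6,"delta_pos": [0,4,-1],"twist": [0,0,0]},
  {"claw": 6,"delta_pos": [0,4,-2],"twist": [0,0,0]},
  {"claw": 6,"delta_pos": [0,2,-3],"twist": [0,0,0]},
  {"claw": 6,"delta_pos": [0,0,0],"twist": [0,0,0]},
])

```text
clock: 3.4
tool_pos: [0.4443, 0.2654, 0.172]
tcp_rot: [0.737, -0.676, 0.009, -0.006]
contact_force: [-1.3, 0.1, -0.5]
finger_gap: 0.639
```

```bash
cat > st.py <<'E'
from h import *
from scipy.spatial.transform import Rotation as Ro
s=arm.read_state(); R=Ro.from_quat(s["tcp_rot"]).as_matrix()
print("t",round(s["clock"],2),"pos",s["tool_pos"].round(4),"xyaw",np.degrees(np.arctan2(R[1,0],R[0,0])).round(2),"z",R[:,2].round(4),"F",s["contact_force"].round(2),"M",s["moment"].round(2),"gap",round(s["finger_gap"]*9.4,2))
E
python3 st.py
```

```text
t 3.4 pos [0.4443 0.2654 0.172 ] xyaw -85.07 z [ 0.0205 -0.0029 -0.9998] F [-1.29  0.1  -0.47] M [-0.01  0.01 -0.01] gap 6.0
```

>>> arm_command([
  {"claw": 6,"delta_pos": [1.2,0.3,-2],"twist": [0.003,0.02,0.015]},
  {"claw": 6,"delta_pos": [1.2,0.3,-3],"twist": [0,0,0]},
  {"claw": 6,"delta_pos": [0,0,-2],"twist": [0,0,0]},
  {"claw": 6,"delta_pos": [0,0,0],"twist": [0,0,0]},
])

```text
clock: 3.73
tool_pos: [0.4709, 0.2728, 0.1037]
tcp_rot: [0.744, -0.668, 0.002, -0.002]
contact_force: [0.3, 0.8, -0.6]
finger_gap: 0.637
```

```bash
python3 st.py
python3 - <<'E'
from h import *
t=arm.capture("top");s=arm.capture("side")
crop(t,(185,235),80,80,7,"g1t.png"); crop(s,(245,275),90,80,7,"g1s.png")
E
```

```text
t 3.73 pos [0.4709 0.2728 0.1037] xyaw -83.9 z [ 0.0058  0.0015 -1.    ] F [ 0.29  0.83 -0.64] M [-0.04  0.05  0.02] gap 5.99
g1t.png origin 145 195 scale 7
g1s.png origin 200 235 scale 7
```

View pics/g1t.png

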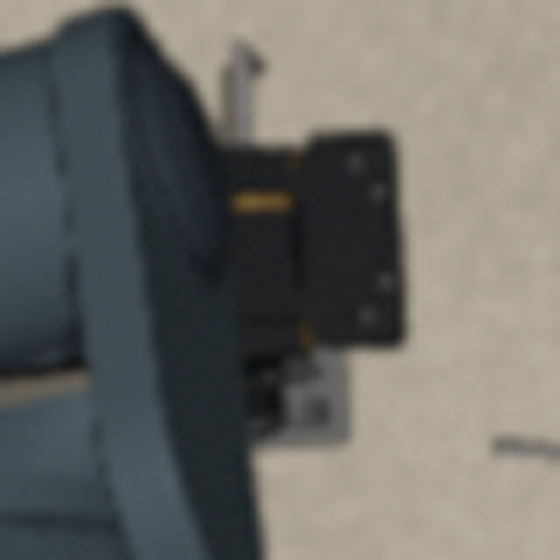

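View pics/g1s.png

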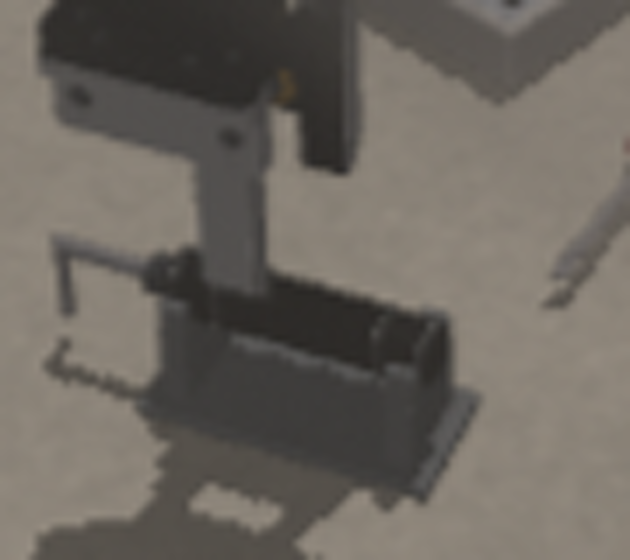

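>>> arm_command([
  {"claw": 6,"delta_pos": [-0.2,-0.05,-2],"twist": [0,0,0]},
  {"claw": 6,"delta_pos": [0,0,-2],"twist": [0,0,0]},
  {"claw": 6,"delta_pos": [0,0,-1.3],"twist": [0,0,0]},
  {"claw": 6,"delta_pos": [0,0,-0.3],"twist": [0,0,0]},
  {"claw": 6,"delta_pos": [0,0,0],"twist": [0,0,0]},
])

```text
clock: 4.25
tool_pos: [0.479, 0.2733, 0.0629]
tcp_rot: [0.743, -0.669, 0.009, -0.014]
contact_force: [-0.1, -0.8, 0.2]
finger_gap: 0.637
```

```bash
python3 st.py
```

```text
t 4.25 pos [0.479  0.2733 0.0629] xyaw -84.05 z [ 0.0315  0.0095 -0.9995] F [-0.11 -0.83  0.2 ] M [0.   0.03 0.04] gap 5.99
```

```bash
cat >> st.py <<'E'
import sys
print("levelling twist",[-R[1,2].round(4),R[0,2].round(4)], "qvel", s["joint_velocities"].round(2))
if len(sys.argv)>3: print("delta cm",((np.array([float(a) for a in sys.argv[1:4]])-s["tool_pos"])*100).round(2))
E
python3 st.py 0.469 0.272 0.045
```

```text
t 4.25 pos [0.479  0.2733 0.0629] xyaw -84.05 z [ 0.0315  0.0095 -0.9995] F [-0.11 -0.83  0.2 ] M [0.   0.03 0.04] gap 5.99
levelling twist [np.float64(-0.0095), np.float64(0.0315)] qvel [-0.01 -0.03 -0.01 -0.    0.02 -0.  ]
delta cm [-1.   -0.13 -1.79]
```

>>> arm_command([
  {"claw": 6,"delta_pos": [-1.0,-0.1,0],"twist": [-0.0095,0.0315,0]},
  {"claw": 6,"delta_pos": [0,0,0],"twist": [0,0,0]},
  {"claw": 6,"delta_pos": [0,0,-0.8],"twist": [0,0,0]},
  {"claw": 6,"delta_pos": [0,0,0],"twist": [0,0,0]},
])

```text
clock: 4.58
tool_pos: [0.4736, 0.2731, 0.062]
tcp_rot: [0.743, -0.67, 0.003, -0.005]
contact_force: [0.0, 0.5, -0.1]
finger_gap: 0.638
```

```bash
python3 st.py 0.469 0.272 0.045
```

```text
t 4.58 pos [0.4736 0.2731 0.062 ] xyaw -84.09 z [ 0.0116  0.0035 -0.9999] F [ 0.02  0.53 -0.13] M [-0.01  0.1   0.  ] gap 6.0
levelling twist [np.float64(-0.0035), np.float64(0.0116)] qvel [-0.   -0.04 -0.03 -0.    0.01 -0.  ]
delta cm [-0.46 -0.11 -1.7 ]
```

>>> arm_command([
  {"claw": 6,"delta_pos": [-0.5,-0.1,-0.6],"twist": [-0.0035,0.015,0]},
  {"claw": 6,"delta_pos": [-0.2,-0.1,-0.6],"twist": [0,0.01,0]},
  {"claw": 6,"delta_pos": [-0.1,0,-0.6],"twist": [0,0.01,0]},
  {"claw": 6,"delta_pos": [0,0,0],"twist": [0,0,0]},
])

```text
clock: 4.92
tool_pos: [0.4661, 0.2711, 0.0437]
tcp_rot: [0.743, -0.67, -0.009, 0.008]
contact_force: [0.1, 0.3, -0.0]
finger_gap: 0.639
```

```bash
python3 st.py 0.469 0.272 0.045
```

```text
t 4.92 pos [0.4661 0.2711 0.0437] xyaw -84.1 z [-2.340e-02  8.000e-04 -9.997e-01] F [ 0.14  0.28 -0.01] M [0.01 0.   0.02] gap 6.0
levelling twist [np.float64(-0.0008), np.float64(-0.0234)] qvel [-0.   -0.01 -0.   -0.    0.    0.  ]
delta cm [0.29 0.09 0.13]
```

>>> arm_command([
  {"claw": 6,"delta_pos": [0.1,0.1,0.1],"twist": [0,-0.023,0]},
  {"claw": 6,"delta_pos": [0,0,0],"twist": [0,0,0]},
])

```text
clock: 5.08
tool_pos: [0.4669, 0.2718, 0.0436]
tcp_rot: [0.742, -0.67, -0.0, 0.0]
contact_force: [-1.2, 1.0, -0.4]
finger_gap: 0.637
```

```bash
python3 st.py 0.469 0.272 0.045
```

```text
t 5.08 pos [0.4669 0.2718 0.0436] xyaw -84.13 z [-3.e-04  1.e-04 -1.e+00] F [-1.2   0.97 -0.37] M [0.02 0.04 0.01] gap 5.99
levelling twist [np.float64(-0.0001), np.float64(-0.0003)] qvel [-0.01  0.02 -0.01  0.    0.01 -0.01]
delta cm [0.21 0.02 0.14]
```

Level and centred on the handle; close.

>>> arm_command([
  {"claw": 3,"delta_pos": [0,0,0],"twist": [0,0,0]},
  {"claw": 2,"delta_pos": [0,0,0],"twist": [0,0,0]},
  {"claw": 1,"delta_pos": [0,0,0],"twist": [0,0,0]},
  {"claw": 0.5,"delta_pos": [0,0,0],"twist": [0,0,0]},
  {"claw": 0.5,"delta_pos": [0,0,0],"twist": [0,0,0]},
  {"claw": 0.5,"delta_pos": [0,0,0],"twist": [0,0,0]},
], newtons=60)

```text
clock: 5.58
tool_pos: [0.467, 0.2722, 0.0442]
tcp_rot: [0.743, -0.67, 0.0, -0.001]
contact_force: [-0.2, 0.2, -0.4]
finger_gap: 0.251
```

```bash
python3 st.py
```

```text
t 5.58 pos [0.467  0.2722 0.0442] xyaw -84.09 z [ 1.2e-03  5.0e-04 -1.0e+00] F [-0.17  0.22 -0.35] M [ 0.07 -0.01 -0.03] gap 2.36
levelling twist [np.float64(-0.0005), np.float64(0.0012)] qvel [ 0. -0. -0. -0.  0. -0.]
```

>>> arm_command([
  {"claw": 0.5,"delta_pos": [0,0,0],"twist": [0,0,0]},
  {"claw": 0.5,"delta_pos": [0,0,0],"twist": [0,0,0]},
  {"claw": 0.5,"delta_pos": [0,0,0],"twist": [0,0,0]},
], newtons=60)

```text
clock: 5.83
tool_pos: [0.4671, 0.2722, 0.0442]
tcp_rot: [0.743, -0.67, 0.0, -0.001]
contact_force: [1.0, -0.6, 0.6]
finger_gap: 0.185
```

```bash
python3 st.py
```

```text
t 5.83 pos [0.4671 0.2722 0.0442] xyaw -84.09 z [ 1.2e-03  6.0e-04 -1.0e+00] F [ 1.02 -0.64  0.6 ] M [ 0.05  0.03 -0.03] gap 1.74
levelling twist [np.float64(-0.0006), np.float64(0.0012)] qvel [-0. -0. -0. -0. -0. -0.]
```

>>> arm_command([
  {"claw": 0.5,"delta_pos": [0,0,1.5],"twist": [0,0,0]},
  {"claw": 0.5,"delta_pos": [0,0,2.5],"twist": [0,0,0]},
  {"claw": 0.5,"delta_pos": [0,0,3],"twist": [0,0,0]},
  {"claw": 0.5,"delta_pos": [0,0,2],"twist": [0,0,0]},
  {"claw": 0.5,"delta_pos": [0,0,0],"twist": [0,0,0]},
])

```text
clock: 6.25
tool_pos: [0.4634, 0.2709, 0.134]
tcp_rot: [0.742, -0.67, -0.002, 0.003]
contact_force: [0.1, 0.1, -0.2]
finger_gap: 0.184
```

```bash
python3 st.py
python3 - <<'E'
from h import *
s=arm.capture("side")
crop(s,(245,255),100,100,6,"g2s.png")
E
```

```text
t 6.25 pos [0.4634 0.2709 0.134 ] xyaw -84.11 z [-0.0074 -0.0022 -1.    ] F [ 0.14  0.12 -0.21] M [ 0.04 -0.06 -0.02] gap 1.73
levelling twist [np.float64(0.0022), np.float64(-0.0074)] qvel [-0.    0.02  0.02 -0.   -0.03 -0.  ]
g2s.png origin 195 205 scale 6
```

View pics/g2s.png

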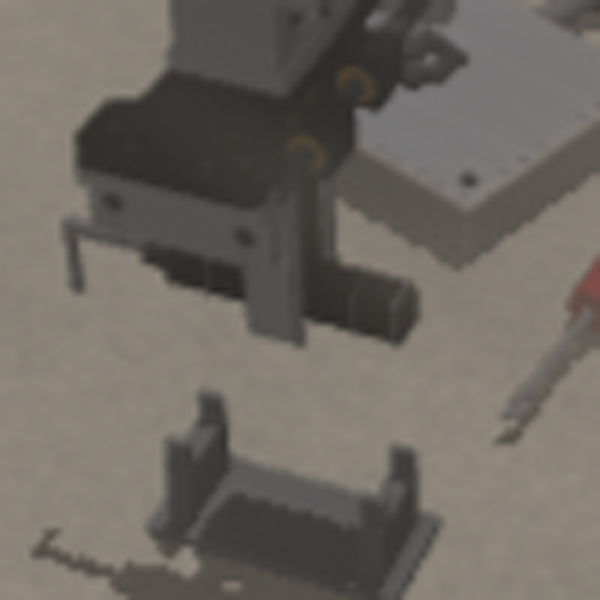

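Run:
```python
from h import *
s=arm.capture("side"); st=arm.read_state(); T=st["tool_pos"]
o=lambda p:(195+(p[0]+.5)/6-.5,205+(p[1]+.5)/6-.5)
for p,z in [((72,225),.1348),((75,258),.1173),((78,289),.1015)]:
    X=atz(s,o(p),z); d=X-T; th=np.radians(5.9); print(X.round(4),"along",d@[np.cos(th),np.sin(th),0],"across",d@[-np.sin(th),np.cos(th),0])
```

```text
[0.5548 0.2828 0.1348] along 0.09422681470398012 across 0.0029676877874527364
[0.5557 0.2819 0.1173] along 0.09507086814776121 across 0.0020347353907462363
[0.5558 0.282  0.1015] along 0.09518058149621274 across 0.002100879282581177
```

>>> arm_command([
  {"claw": 0.5,"delta_pos": [0,-2,0],"twist": [0,0,-0.04]},
  {"claw": 0.5,"delta_pos": [0,-3,0],"twist": [0,0,-0.06]},
  {"claw": 0.5,"delta_pos": [0,-3.5,0],"twist": [0,0,-0.06]},
  {"claw": 0.5,"delta_pos": [0,-3.5,0],"twist": [0,0,-0.06]},
  {"claw": 0.5,"delta_pos": [0,-3.5,0],"twist": [0,0,-0.06]},
  {"claw": 0.5,"delta_pos": [0,-3.5,0],"twist": [0,0,-0.06]},
  {"claw": 0.5,"delta_pos": [0,-3,0],"twist": [0,0,-0.06]},
  {"claw": 0.5,"delta_pos": [0,-1,0],"twist": [0,0,-0.04]},
  {"claw": 0.5,"delta_pos": [0,0,0],"twist": [0,0,0]},
])

```text
clock: 7.1
tool_pos: [0.448, 0.0316, 0.1115]
tcp_rot: [-0.571, 0.821, 0.015, -0.015]
contact_force: [0.5, -0.3, -0.1]
finger_gap: 0.188
```

```bash
python3 st.py 0.4585 0.0354 0.09
```

```text
t 7.1 pos [0.448  0.0316 0.1115] xyaw -110.31 z [-0.0416  0.007  -0.9991] F [ 0.5  -0.27 -0.11] M [0.08 0.   0.02] gap 1.77
levelling twist [np.float64(-0.007), np.float64(-0.0416)] qvel [-0.02  0.02  0.03  0.   -0.01 -0.02]
delta cm [ 1.05  0.38 -2.15]
```

>>> arm_command([
  {"claw": 0.5,"delta_pos": [0.5,0.2,0],"twist": [-0.007,-0.04,0]},
  {"claw": 0.5,"delta_pos": [0.3,0.1,0],"twist": [0,0,0]},
  {"claw": 0.5,"delta_pos": [0,0,0],"twist": [0,0,0]},
])

```text
clock: 7.35
tool_pos: [0.453, 0.0353, 0.1067]
tcp_rot: [-0.571, 0.821, 0.004, -0.003]
contact_force: [-0.3, 0.5, -2.0]
finger_gap: 0.187
```

```bash
python3 st.py 0.4585 0.0354 0.09;  python3 - <<'E'
from h import *
s=arm.capture("side");t=arm.capture("top")
crop(s,(270,215),100,80,7,"g3s.png"); crop(t,(289,205),60,60,10,"g3t.png")
E
```

```text
t 7.35 pos [0.453  0.0353 0.1067] xyaw -110.3 z [-0.0097  0.002  -1.    ] F [-0.33  0.5  -1.98] M [0.06 0.01 0.03] gap 1.76
levelling twist [np.float64(-0.002), np.float64(-0.0097)] qvel [ 0.01  0.    0.03  0.   -0.   -0.01]
delta cm [ 0.55  0.01 -1.67]
g3s.png origin 220 175 scale 7
g3t.png origin 259 175 scale 10
```

View pics/g3s.png

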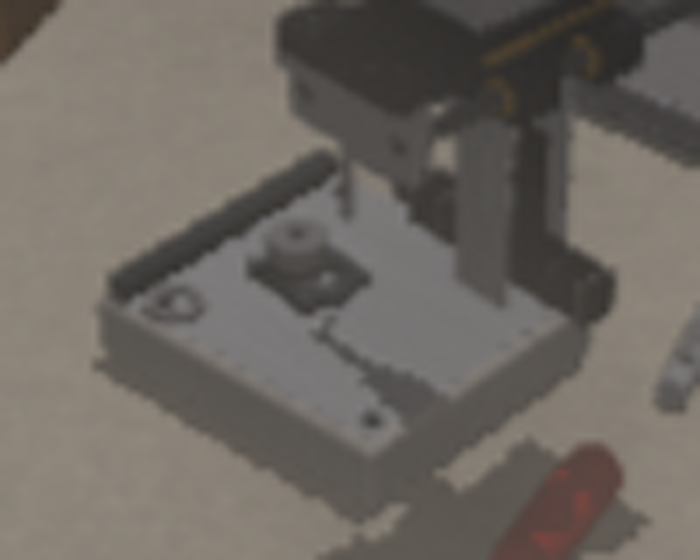

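View pics/g3t.png

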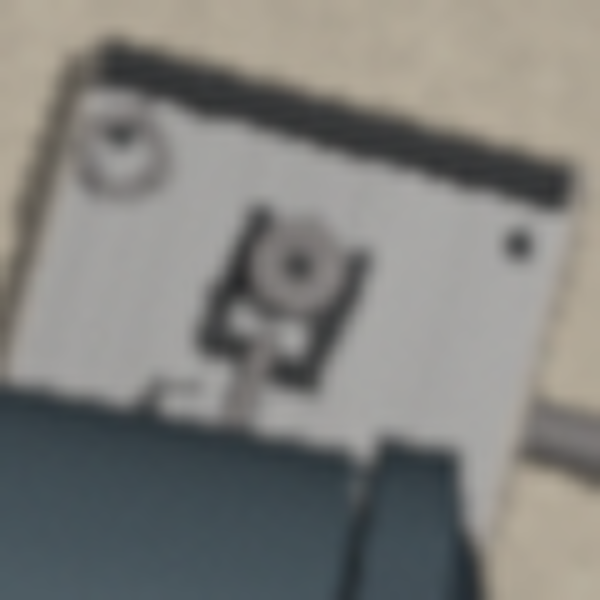

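```bash
python3 - <<'E'
from h import *
s=arm.capture("side");t=arm.capture("top"); T=arm.read_state()["tool_pos"]; print(T)
o=lambda x0,y0,sc,p:(x0+(p[0]+.5)/sc-.5,y0+(p[1]+.5)/sc-.5)
th=np.radians(-20.3);e=np.array([np.cos(th),np.sin(th),0]);f=np.array([-e[1],e[0],0]); S=np.array([.5704,-.0053,0])
for n,X in [("side tip",atz(s,o(220,175,7,(347,214)),.0735)),("top bend",atz(t,o(259,175,10,(264,328)),.110))]:
    d=X-T; print(n,X.round(4),"along",(d@e).round(4),"across",(d@f).round(4),"from shaft",((X-S)@e).round(4),((X-S)@f).round(4))
E
python3 st.py
```

```text
[0.45345092 0.03511384 0.10750833]
side tip [0.5407 0.004  0.0735] along 0.0926 across 0.0011 from shaft -0.0311 -0.0016
top bend [0.5452 0.004  0.11  ] along 0.0968 across 0.0027 from shaft -0.0269 -0.0
t 7.55 pos [0.4535 0.0351 0.1075] xyaw -110.31 z [-0.0082  0.0015 -1.    ] F [ 0.28 -0.19 -2.4 ] M [ 0.07 -0.02 -0.07] gap 1.7
levelling twist [np.float64(-0.0015), np.float64(-0.0082)] qvel [-0.   -0.01 -0.    0.   -0.    0.  ]
```

>>> arm_command([
  {"claw": 0.5,"delta_pos": [0,0,-0.8],"twist": [-0.0015,-0.008,0]},
  {"claw": 0.5,"delta_pos": [0,0,-0.8],"twist": [0,0,0]},
  {"claw": 0.5,"delta_pos": [0,0,-0.8],"twist": [0,0,0]},
  {"claw": 0.5,"delta_pos": [0,0,-0.4],"twist": [0,0,0]},
  {"claw": 0.5,"delta_pos": [0,0,0],"twist": [0,0,0]},
])

```text
clock: 7.97
tool_pos: [0.4542, 0.0363, 0.0783]
tcp_rot: [-0.573, 0.82, -0.0, 0.0]
contact_force: [-0.9, 0.0, -0.8]
finger_gap: 0.187
```

```bash
cat >> st.py <<'E'
e=R[:,0]; e=np.array([-R[1,0],R[0,0],0]); # pick x axis = tool x rotated +90
S=np.array([.5704,-.0053,0]); pin=s["tool_pos"]+.095*e
print("pin est from shaft: along",((pin-S)@e*1000).round(2),"across",((pin-S)@[-e[1],e[0],0]*1000).round(2),"pin bottom z",(1000*(pin[2]-.0342)).round(2), "Falong",(s["contact_force"]@e).round(2))
E
python3 st.py
```

```text
t 7.97 pos [0.4542 0.0363 0.0783] xyaw -110.13 z [ 6.e-04 -1.e-04 -1.e+00] F [-0.86  0.   -0.76] M [0.09 0.06 0.01] gap 1.75
levelling twist [np.float64(0.0001), np.float64(0.0006)] qvel [ 0.    0.01  0.   -0.    0.   -0.  ]
pin est from shaft: along -28.36 across -0.96 pin bottom z 44.09 Falong -0.81
```

>>> arm_command([
  {"claw": 0.5,"delta_pos": [0,0,-0.4],"twist": [0,0,0]},
  {"claw": 0.5,"delta_pos": [0,0,0],"twist": [0,0,0]},
  {"claw": 0.5,"delta_pos": [0.38,-0.14,0],"twist": [0,0,0]},
  {"claw": 0.5,"delta_pos": [0.38,-0.14,0],"twist": [0,0,0]},
  {"claw": 0.5,"delta_pos": [0,0,0],"twist": [0,0,0]},
])

```text
clock: 8.38
tool_pos: [0.4628, 0.0332, 0.074]
tcp_rot: [-0.573, 0.82, -0.0, 0.0]
contact_force: [-0.1, 0.4, -0.5]
finger_gap: 0.186
```

```bash
python3 st.py
```

```text
t 8.38 pos [0.4628 0.0332 0.074 ] xyaw -110.11 z [ 5.e-04 -1.e-04 -1.e+00] F [-0.08  0.38 -0.54] M [0.03 0.01 0.  ] gap 1.75
levelling twist [np.float64(0.0001), np.float64(0.0005)] qvel [ 0. -0.  0.  0.  0.  0.]
pin est from shaft: along -19.27 across -0.87 pin bottom z 39.79 Falong -0.21
```

>>> arm_command([
  {"claw": 0.5,"delta_pos": [0.14,-0.05,0],"twist": [0,0,0]},
  {"claw": 0.5,"delta_pos": [0,0,0],"twist": [0,0,0]},
])

```text
clock: 8.55
tool_pos: [0.4651, 0.0323, 0.0745]
tcp_rot: [-0.573, 0.82, -0.001, 0.001]
contact_force: [-0.1, 0.3, -1.4]
finger_gap: 0.189
```

```bash
python3 st.py
```

```text
t 8.55 pos [0.4651 0.0323 0.0745] xyaw -110.13 z [ 1.6e-03 -3.0e-04 -1.0e+00] F [-0.13  0.28 -1.38] M [0.04 0.02 0.03] gap 1.78
levelling twist [np.float64(0.0003), np.float64(0.0016)] qvel [ 0.   -0.    0.   -0.    0.01  0.  ]
pin est from shaft: along -16.79 across -0.89 pin bottom z 40.28 Falong -0.22
```

>>> arm_command([
  {"claw": 0.5,"delta_pos": [0.14,-0.05,0],"twist": [0,0,0]},
  {"claw": 0.5,"delta_pos": [0,0,0],"twist": [0,0,0]},
])

```text
clock: 8.72
tool_pos: [0.467, 0.0317, 0.0748]
tcp_rot: [-0.573, 0.82, -0.001, 0.001]
contact_force: [0.1, 0.1, -2.5]
finger_gap: 0.188
```

```bash
python3 st.py
```

```text
t 8.72 pos [0.467  0.0317 0.0748] xyaw -110.13 z [ 2.2e-03 -4.0e-04 -1.0e+00] F [ 0.08  0.11 -2.51] M [ 0.02  0.03 -0.  ] gap 1.77
levelling twist [np.float64(0.0004), np.float64(0.0022)] qvel [ 0.   -0.    0.01  0.    0.   -0.  ]
pin est from shaft: along -14.85 across -0.86 pin bottom z 40.59 Falong 0.04
```

>>> arm_command([
  {"claw": 0.5,"delta_pos": [0.09,-0.03,0],"twist": [0,0,0]},
  {"claw": 0.5,"delta_pos": [0,0,-0.02],"twist": [0,0,0]},
])

```text
clock: 8.88
tool_pos: [0.4674, 0.0315, 0.0745]
tcp_rot: [-0.573, 0.82, -0.0, 0.0]
contact_force: [-0.1, 0.6, -0.4]
finger_gap: 0.187
```

```bash
python3 st.py
```

```text
t 8.88 pos [0.4674 0.0315 0.0745] xyaw -110.14 z [ 8.e-04  1.e-04 -1.e+00] F [-0.13  0.61 -0.43] M [0.08 0.09 0.05] gap 1.76
levelling twist [np.float64(-0.0001), np.float64(0.0008)] qvel [-0.    0.    0.   -0.   -0.01 -0.  ]
pin est from shaft: along -14.35 across -0.86 pin bottom z 40.31 Falong -0.33
```

>>> arm_command([
  {"claw": 0.5,"delta_pos": [0.09,-0.03,0],"twist": [0,0,0]},
  {"claw": 0.5,"delta_pos": [0,0,0],"twist": [0,0,0]},
])

```text
clock: 9.05
tool_pos: [0.4675, 0.0316, 0.0741]
tcp_rot: [-0.573, 0.82, 0.001, -0.0]
contact_force: [-1.7, 0.1, -0.3]
finger_gap: 0.184
```

```bash
python3 st.py
```

```text
t 9.05 pos [0.4675 0.0316 0.0741] xyaw -110.13 z [-1.5e-03  7.0e-04 -1.0e+00] F [-1.7   0.1  -0.31] M [ 0.05  0.03 -0.01] gap 1.73
levelling twist [np.float64(-0.0007), np.float64(-0.0015)] qvel [ 0.   -0.    0.01 -0.   -0.    0.  ]
pin est from shaft: along -14.31 across -0.81 pin bottom z 39.93 Falong -1.63
```

>>> arm_command([
  {"claw": 0.5,"delta_pos": [0.14,-0.05,0],"twist": [0,0,0]},
])

```text
clock: 9.13
tool_pos: [0.4678, 0.0315, 0.0738]
tcp_rot: [-0.573, 0.82, 0.002, -0.001]
contact_force: [-7.5, 3.3, 3.8]
finger_gap: 0.183
```

```bash
python3 st.py
```

```text
t 9.13 pos [0.4678 0.0315 0.0738] xyaw -110.12 z [-0.0043  0.0015 -1.    ] F [-7.55  3.26  3.8 ] M [ 0.46  1.11 -0.01] gap 1.72
levelling twist [np.float64(-0.0015), np.float64(-0.0043)] qvel [-0.    0.04 -0.03  0.01  0.04 -0.01]
pin est from shaft: along -13.97 across -0.79 pin bottom z 39.6 Falong -8.21
```

>>> arm_command([
  {"claw": 0.5,"delta_pos": [-0.14,0.05,0],"twist": [-0.001,-0.004,0]},
  {"claw": 0.5,"delta_pos": [0,0,0],"twist": [0,0,0]},
  {"claw": 0.5,"delta_pos": [0,0,0],"twist": [0,0,0]},
])

```text
clock: 9.38
tool_pos: [0.4672, 0.0317, 0.0739]
tcp_rot: [-0.573, 0.82, -0.001, 0.001]
contact_force: [0.3, 1.2, -1.0]
finger_gap: 0.185
```

```bash
python3 st.py
```

```text
t 9.38 pos [0.4672 0.0317 0.0739] xyaw -110.12 z [ 2.3e-03 -3.0e-04 -1.0e+00] F [ 0.34  1.17 -0.98] M [0.05 0.08 0.  ] gap 1.74
levelling twist [np.float64(0.0003), np.float64(0.0023)] qvel [-0.   -0.    0.    0.   -0.01  0.  ]
pin est from shaft: along -14.64 across -0.77 pin bottom z 39.68 Falong -0.09
```

>>> arm_command([
  {"claw": 0.5,"delta_pos": [-0.09,0.04,0],"twist": [0,0.002,0]},
  {"claw": 0.5,"delta_pos": [0,0,0],"twist": [0,0,0]},
])

```text
clock: 9.55
tool_pos: [0.4668, 0.0319, 0.0742]
tcp_rot: [-0.573, 0.82, -0.001, 0.001]
contact_force: [0.1, -0.5, -1.5]
finger_gap: 0.185
```

```bash
python3 st.py
```

```text
t 9.55 pos [0.4668 0.0319 0.0742] xyaw -110.12 z [ 1.8e-03 -8.0e-04 -1.0e+00] F [ 0.08 -0.53 -1.46] M [ 0.03  0.06 -0.04] gap 1.74
levelling twist [np.float64(0.0008), np.float64(0.0018)] qvel [-0.   -0.   -0.01  0.   -0.01 -0.  ]
pin est from shaft: along -15.03 across -0.71 pin bottom z 40.0 Falong 0.26
```

>>> arm_command([
  {"claw": 0.5,"delta_pos": [-0.08,0.02,-0.1],"twist": [0,0.002,0]},
  {"claw": 0.5,"delta_pos": [0,0,-0.1],"twist": [0,0,0]},
  {"claw": 0.5,"delta_pos": [0,0,0],"twist": [0,0,0]},
])

```text
clock: 9.8
tool_pos: [0.4666, 0.0319, 0.0724]
tcp_rot: [-0.573, 0.82, -0.001, 0.0]
contact_force: [-0.2, -0.3, -0.5]
finger_gap: 0.187
```

```bash
python3 st.py
```

```text
t 9.8 pos [0.4666 0.0319 0.0724] xyaw -110.13 z [ 0.0011 -0.0012 -1.    ] F [-0.23 -0.29 -0.55] M [-0.02  0.01  0.  ] gap 1.76
levelling twist [np.float64(0.0012), np.float64(0.0011)] qvel [-0. -0. -0.  0.  0. -0.]
pin est from shaft: along -15.31 across -0.78 pin bottom z 38.16 Falong -0.11
```

>>> arm_command([
  {"claw": 0.5,"delta_pos": [-0.02,0.01,-0.15],"twist": [0.001,0.001,0]},
  {"claw": 0.5,"delta_pos": [0,0,-0.15],"twist": [0,0,0]},
  {"claw": 0.5,"delta_pos": [0,0,0],"twist": [0,0,0]},
])

```text
clock: 10.05
tool_pos: [0.4664, 0.032, 0.0691]
tcp_rot: [-0.573, 0.82, -0.0, 0.0]
contact_force: [0.2, -0.1, -1.1]
finger_gap: 0.189
```

```bash
python3 st.py
```

```text
t 10.05 pos [0.4664 0.032  0.0691] xyaw -110.13 z [ 2.e-04 -1.e-04 -1.e+00] F [ 0.16 -0.14 -1.07] M [0.1  0.05 0.01] gap 1.78
levelling twist [np.float64(0.0001), np.float64(0.0002)] qvel [-0.  0. -0. -0. -0. -0.]
pin est from shaft: along -15.47 across -0.74 pin bottom z 34.86 Falong 0.2
```

>>> arm_command([
  {"claw": 0.5,"delta_pos": [0,0,-0.12],"twist": [0,0,0]},
  {"claw": 0.5,"delta_pos": [0,0,0],"twist": [0,0,0]},
])

```text
clock: 10.22
tool_pos: [0.4663, 0.032, 0.0675]
tcp_rot: [-0.573, 0.82, 0.0, -0.0]
contact_force: [0.5, -0.1, -1.6]
finger_gap: 0.185
```

```bash
python3 st.py
```

```text
t 10.22 pos [0.4663 0.032  0.0675] xyaw -110.13 z [-2.e-04 -0.e+00 -1.e+00] F [ 0.47 -0.09 -1.63] M [0.02 0.05 0.01] gap 1.74
levelling twist [np.float64(0.0), np.float64(-0.0002)] qvel [ 0. -0. -0.  0.  0.  0.]
pin est from shaft: along -15.59 across -0.81 pin bottom z 33.33 Falong 0.47
```

No resistance so far. Two more small steps.

>>> arm_command([
  {"claw": 0.5,"delta_pos": [0,0,-0.11],"twist": [0,0,0]},
  {"claw": 0.5,"delta_pos": [0,0,0],"twist": [0,0,0]},
])

```text
clock: 10.38
tool_pos: [0.4663, 0.032, 0.0663]
tcp_rot: [-0.573, 0.82, 0.0, -0.0]
contact_force: [-0.9, 0.6, -0.3]
finger_gap: 0.184
```

```bash
python3 st.py;  python3 - <<'E'
from h import *
s=arm.capture("side");t=arm.capture("top")
crop(s,(270,215),100,80,7,"g4s.png"); crop(t,(289,205),60,60,10,"g4t.png")
E
```

```text
t 10.38 pos [0.4663 0.032  0.0663] xyaw -110.13 z [-2.e-04 -0.e+00 -1.e+00] F [-0.87  0.62 -0.3 ] M [0.03 0.04 0.03] gap 1.73
levelling twist [np.float64(0.0), np.float64(-0.0002)] qvel [-0. -0. -0. -0.  0. -0.]
pin est from shaft: along -15.56 across -0.82 pin bottom z 32.09 Falong -1.03
g4s.png origin 220 175 scale 7
g4t.png origin 259 175 scale 10
```

View pics/g4s.png

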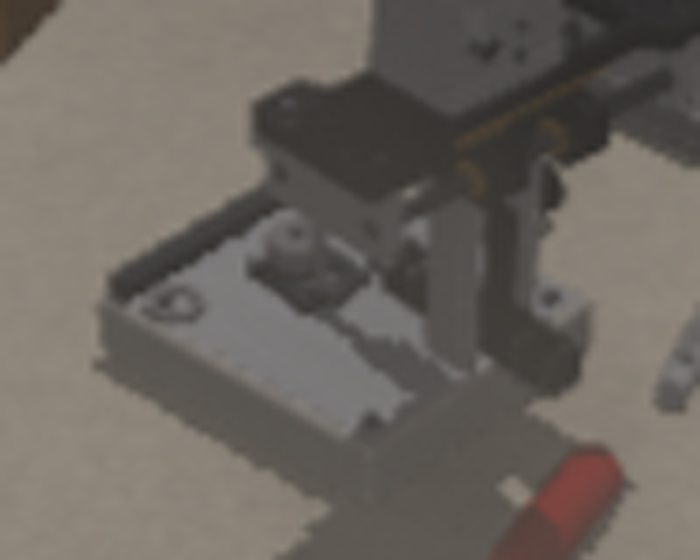

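View pics/g4t.png

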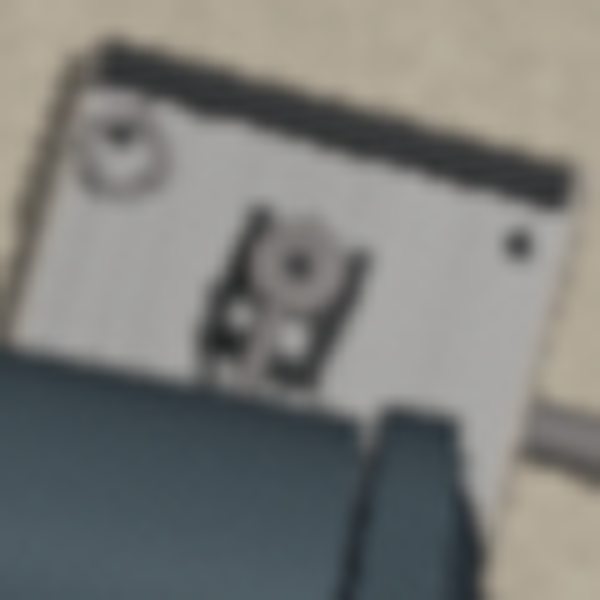

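>>> arm_command([
  {"claw": 0.5,"delta_pos": [-0.19,0.07,0],"twist": [0,0,0]},
  {"claw": 0.5,"delta_pos": [-0.28,0.1,0],"twist": [0,0,0]},
  {"claw": 0.5,"delta_pos": [-0.28,0.1,0],"twist": [0,0,0]},
], newtons=60)

```text
clock: 10.73
tool_pos: [0.4615, 0.0339, 0.0677]
tcp_rot: [-0.573, 0.82, -0.003, 0.002]
contact_force: [6.5, -2.6, -2.9]
finger_gap: 0.19
```

```bash
python3 st.py
```

```text
t 10.73 pos [0.4615 0.0339 0.0677] xyaw -110.14 z [ 0.0076 -0.0021 -1.    ] F [ 6.48 -2.58 -2.86] M [-0.41 -1.17 -0.08] gap 1.79
levelling twist [np.float64(0.0021), np.float64(0.0076)] qvel [ 0.01 -0.09  0.07 -0.01 -0.04  0.02]
pin est from shaft: along -20.74 across -0.71 pin bottom z 33.49 Falong 6.97
```

>>> arm_command([
  {"claw": 0.5,"delta_pos": [-0.19,0.07,-0.15],"twist": [0.002,0.012,0]},
  {"claw": 0.5,"delta_pos": [-0.19,0.07,-0.1],"twist": [0.002,0.008,0]},
])

```text
clock: 10.9
tool_pos: [0.4608, 0.0344, 0.0672]
tcp_rot: [-0.573, 0.82, 0.001, -0.001]
contact_force: [5.8, -2.6, -1.1]
finger_gap: 0.187
```

```bash
python3 st.py
```

```text
t 10.9 pos [0.4608 0.0344 0.0672] xyaw -110.13 z [-3.1e-03 -7.0e-04 -1.0e+00] F [ 5.77 -2.62 -1.08] M [-0.47 -1.2  -0.  ] gap 1.76
levelling twist [np.float64(0.0007), np.float64(-0.0031)] qvel [ 0.    0.01 -0.02  0.    0.03  0.  ]
pin est from shaft: along -21.52 across -0.45 pin bottom z 33.01 Falong 6.32
```

>>> arm_command([
  {"claw": 0.5,"delta_pos": [-0.33,0.12,-0.12],"twist": [0,0.005,0]},
  {"claw": 0.5,"delta_pos": [-0.33,0.12,-0.12],"twist": [0,0.005,0]},
])

```text
clock: 11.07
tool_pos: [0.4602, 0.0349, 0.0678]
tcp_rot: [-0.573, 0.82, -0.003, -0.001]
contact_force: [8.8, -2.9, -2.2]
finger_gap: 0.186
```

```bash
python3 st.py
```

```text
t 11.07 pos [0.4602 0.0349 0.0678] xyaw -110.15 z [ 0.0021 -0.005  -1.    ] F [ 8.78 -2.92 -2.23] M [-0.59 -1.53 -0.03] gap 1.75
levelling twist [np.float64(0.005), np.float64(0.0021)] qvel [ 0.02 -0.03  0.03 -0.02 -0.03  0.03]
pin est from shaft: along -22.31 across -0.19 pin bottom z 33.57 Falong 9.25
```

>>> arm_command([
  {"claw": 0.5,"delta_pos": [-0.38,0.14,-0.3],"twist": [0.004,0.008,0]},
  {"claw": 0.5,"delta_pos": [-0.38,0.14,-0.3],"twist": [0.003,0.008,0]},
])

```text
clock: 11.23
tool_pos: [0.46, 0.0355, 0.0657]
tcp_rot: [-0.572, 0.82, -0.003, 0.001]
contact_force: [8.6, -4.4, -1.6]
finger_gap: 0.186
```

```bash
python3 st.py
```

```text
t 11.23 pos [0.46   0.0355 0.0657] xyaw -110.16 z [ 0.0051 -0.0032 -1.    ] F [ 8.55 -4.36 -1.62] M [-0.8  -1.78 -0.12] gap 1.75
levelling twist [np.float64(0.0032), np.float64(0.0051)] qvel [ 0.    0.01  0.01  0.01 -0.04 -0.  ]
pin est from shaft: along -22.7 across 0.29 pin bottom z 31.5 Falong 9.53
```

>>> arm_command([
  {"claw": 0.5,"delta_pos": [-0.66,0.24,-0.15],"twist": [0.003,0.01,0]},
  {"claw": 0.5,"delta_pos": [-0.66,0.24,-0.15],"twist": [0.003,0.01,0]},
])

```text
clock: 11.4
tool_pos: [0.4552, 0.0376, 0.0669]
tcp_rot: [-0.572, 0.82, -0.003, 0.002]
contact_force: [4.9, -2.6, -1.2]
finger_gap: 0.187
```

```bash
python3 st.py
```

```text
t 11.4 pos [0.4552 0.0376 0.0669] xyaw -110.19 z [ 0.0058 -0.0029 -1.    ] F [ 4.9  -2.65 -1.19] M [-0.38 -1.03 -0.09] gap 1.76
levelling twist [np.float64(0.0029), np.float64(0.0058)] qvel [ 0.02 -0.08  0.08  0.01  0.06  0.02]
pin est from shaft: along -27.94 across 0.53 pin bottom z 32.74 Falong 5.52
```

>>> arm_command([
  {"claw": 0.5,"delta_pos": [-0.47,0.17,-0.2],"twist": [0.003,0.008,0]},
  {"claw": 0.5,"delta_pos": [-0.47,0.17,0],"twist": [0,0.003,0]},
  {"claw": 0.5,"delta_pos": [-0.28,0.1,0],"twist": [0,0,0]},
])

```text
clock: 11.65
tool_pos: [0.4421, 0.0424, 0.0654]
tcp_rot: [-0.572, 0.82, 0.002, -0.003]
contact_force: [0.1, -0.1, -0.9]
finger_gap: 0.184
```

```bash
python3 st.py
```

```text
t 11.65 pos [0.4421 0.0424 0.0654] xyaw -110.22 z [-7.3e-03  9.0e-04 -1.0e+00] F [ 0.1  -0.12 -0.89] M [-0.   -0.07  0.03] gap 1.73
levelling twist [np.float64(-0.0009), np.float64(-0.0073)] qvel [ 0.02 -0.08  0.09  0.    0.01  0.01]
pin est from shaft: along -41.86 across 0.37 pin bottom z 31.25 Falong 0.13
```

>>> arm_command([
  {"claw": 0.5,"delta_pos": [-0.28,0.1,0.1],"twist": [0,-0.006,0]},
  {"claw": 0.5,"delta_pos": [-0.28,0.1,0],"twist": [0,0,0]},
  {"claw": 0.5,"delta_pos": [-0.19,0.07,0],"twist": [0,0,0]},
  {"claw": 0.5,"delta_pos": [0,0,0],"twist": [0,0,0]},
])

```text
clock: 11.98
tool_pos: [0.4305, 0.0464, 0.0649]
tcp_rot: [-0.572, 0.82, 0.003, -0.002]
contact_force: [-0.8, 0.1, -0.7]
finger_gap: 0.186
```

```bash
python3 st.py;  python3 - <<'E'
from h import *
s=arm.capture("side");t=arm.capture("top")
crop(s,(270,215),100,80,7,"g5s.png"); crop(t,(289,205),60,60,10,"g5t.png")
E
```

```text
t 11.98 pos [0.4305 0.0464 0.0649] xyaw -110.17 z [-0.0065  0.0021 -1.    ] F [-0.82  0.07 -0.67] M [ 0.02 -0.07 -0.01] gap 1.75
levelling twist [np.float64(-0.0021), np.float64(-0.0065)] qvel [ 0.   -0.01  0.01 -0.    0.   -0.  ]
pin est from shaft: along -54.19 across 0.29 pin bottom z 30.74 Falong -0.79
g5s.png origin 220 175 scale 7
g5t.png origin 259 175 scale 10
```

View pics/g5s.png

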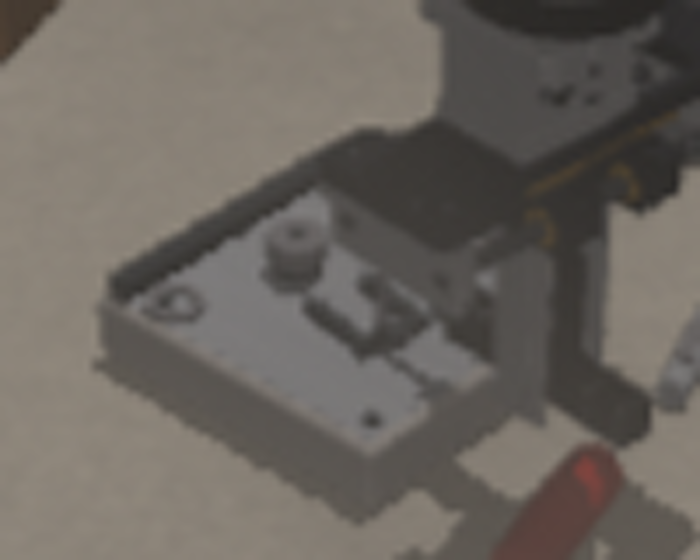

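View pics/g5t.png

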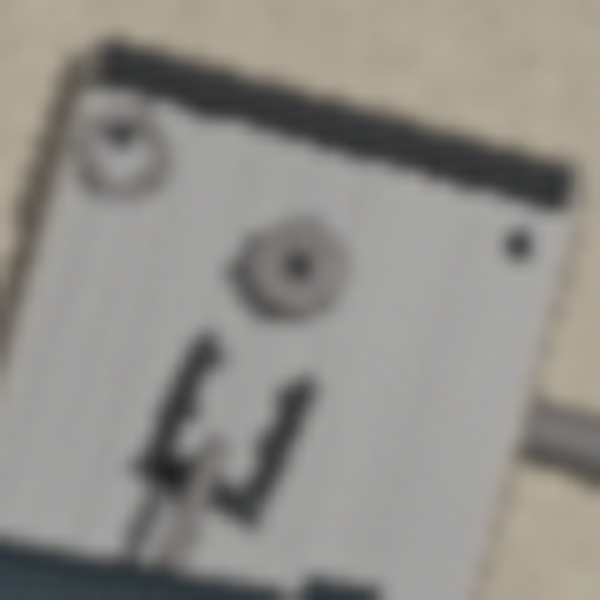

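>>> arm_command([
  {"claw": 0.5,"delta_pos": [0.1,-0.04,0.2],"twist": [0,0,0]},
  {"claw": 0.5,"delta_pos": [0.05,0,0.5],"twist": [-0.002,-0.006,0]},
  {"claw": 0.5,"delta_pos": [0.1,0,1.2],"twist": [0,0,0]},
  {"claw": 0.5,"delta_pos": [0,0,2],"twist": [0,0,0]},
  {"claw": 0.5,"delta_pos": [0,0,2.5],"twist": [0,0,0]},
  {"claw": 0.5,"delta_pos": [0,0,1],"twist": [0,0,0]},
  {"claw": 0.5,"delta_pos": [0,0,0],"twist": [0,0,0]},
])

```text
clock: 12.67
tool_pos: [0.4326, 0.0458, 0.1427]
tcp_rot: [-0.572, 0.82, 0.001, -0.001]
contact_force: [-0.1, 0.8, -1.1]
finger_gap: 0.185
```

```bash
python3 st.py 0.467 0.2722 0.14;  python3 - <<'E'
from h import *
s=arm.capture("side");t=arm.capture("top")
crop(s,(270,215),100,80,7,"g6s.png"); crop(t,(289,205),60,60,10,"g6t.png")
E
```

```text
t 12.67 pos [0.4326 0.0458 0.1427] xyaw -110.22 z [-2.6e-03  2.0e-04 -1.0e+00] F [-0.06  0.83 -1.11] M [ 0.05  0.   -0.  ] gap 1.74
levelling twist [np.float64(-0.0002), np.float64(-0.0026)] qvel [-0.   -0.01 -0.01 -0.   -0.01 -0.  ]
delta cm [ 3.44 22.64 -0.27]
pin est from shaft: along -52.01 across 0.32 pin bottom z 108.52 Falong -0.34
g6s.png origin 220 175 scale 7
g6t.png origin 259 175 scale 10
```

View pics/g6s.png

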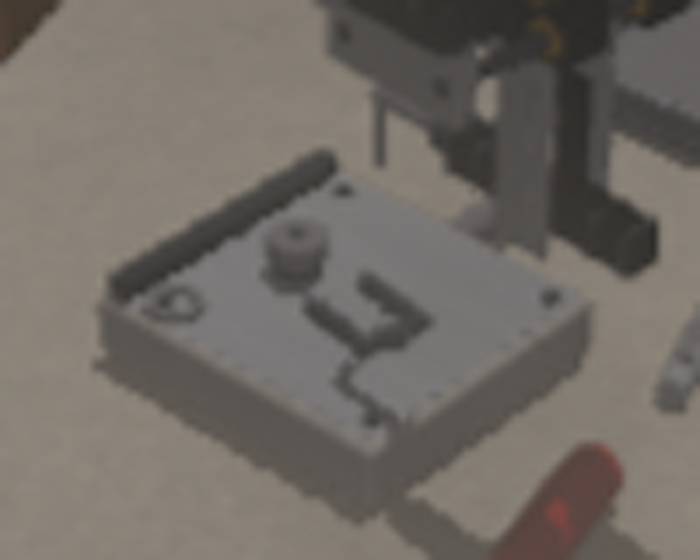

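The clip lies flat on the pivot's top, clear of the shaft, and the pick is free. Now back to the rest.

>>> arm_command([
  {"claw": 0.5,"delta_pos": [0.3,2,0],"twist": [0,0,0.04]},
  {"claw": 0.5,"delta_pos": [0.5,3,0],"twist": [0,0,0.06]},
  {"claw": 0.5,"delta_pos": [0.5,3.5,0],"twist": [0,0,0.06]},
  {"claw": 0.5,"delta_pos": [0.5,3.5,0],"twist": [0,0,0.06]},
  {"claw": 0.5,"delta_pos": [0.5,3.5,0],"twist": [0,0,0.06]},
  {"claw": 0.5,"delta_pos": [0.5,3,0],"twist": [0,0,0.06]},
  {"claw": 0.5,"delta_pos": [0.3,2.5,0],"twist": [0,0,0.06]},
  {"claw": 0.5,"delta_pos": [0,1,0],"twist": [0,0,0.03]},
  {"claw": 0.5,"delta_pos": [0,0,0],"twist": [0,0,0]},
])

```text
clock: 13.52
tool_pos: [0.4566, 0.2737, 0.1293]
tcp_rot: [0.739, -0.674, -0.005, 0.01]
contact_force: [-0.9, 0.1, -1.1]
finger_gap: 0.186
```

```bash
python3 st.py 0.467 0.2722 0.065
```

```text
t 13.52 pos [0.4566 0.2737 0.1293] xyaw -84.7 z [-0.0208 -0.0084 -0.9997] F [-0.88  0.08 -1.06] M [-0.02  0.06  0.06] gap 1.75
levelling twist [np.float64(0.0084), np.float64(-0.0208)] qvel [ 0.01  0.02  0.01 -0.01 -0.    0.01]
delta cm [ 1.04 -0.15 -6.43]
pin est from shaft: along 7.46 across 288.31 pin bottom z 95.07 Falong -0.87
```

>>> arm_command([
  {"claw": 0.5,"delta_pos": [0.5,-0.1,-0.5],"twist": [0.008,-0.021,0.01]},
  {"claw": 0.5,"delta_pos": [0.4,0,-1],"twist": [0,0,0]},
  {"claw": 0.5,"delta_pos": [0,0,-1.5],"twist": [0,0,0]},
  {"claw": 0.5,"delta_pos": [0,0,-1],"twist": [0,0,0]},
  {"claw": 0.5,"delta_pos": [0,0,0],"twist": [0,0,0]},
])

```text
clock: 13.93
tool_pos: [0.4639, 0.268, 0.0833]
tcp_rot: [0.74, -0.672, -0.001, 0.004]
contact_force: [-1.3, -1.0, -1.6]
finger_gap: 0.189
```

```bash
python3 st.py 0.467 0.2722 0.065
```

```text
t 13.93 pos [0.4639 0.268  0.0833] xyaw -84.5 z [-0.0058 -0.0042 -1.    ] F [-1.34 -1.04 -1.61] M [-0.04  0.05 -0.04] gap 1.78
levelling twist [np.float64(0.0042), np.float64(-0.0058)] qvel [-0.02 -0.    0.01 -0.    0.01  0.  ]
delta cm [ 0.31  0.42 -1.83]
pin est from shaft: along 15.18 across 282.22 pin bottom z 49.13 Falong -1.43
```

>>> arm_command([
  {"claw": 0.5,"delta_pos": [0.2,0.3,-0.3],"twist": [0.004,-0.006,0.007]},
  {"claw": 0.5,"delta_pos": [0.1,0.1,-0.5],"twist": [0,0,0]},
  {"claw": 0.5,"delta_pos": [0,0,-0.5],"twist": [0,0,0]},
  {"claw": 0.5,"delta_pos": [0,0,0],"twist": [0,0,0]},
])

```text
clock: 14.27
tool_pos: [0.4673, 0.2703, 0.0687]
tcp_rot: [0.741, -0.671, -0.0, 0.001]
contact_force: [-0.5, -0.4, -0.9]
finger_gap: 0.188
```

```bash
python3 st.py 0.467 0.2722 0.0455
```

```text
t 14.27 pos [0.4673 0.2703 0.0687] xyaw -84.29 z [-9.e-04 -7.e-04 -1.e+00] F [-0.48 -0.42 -0.9 ] M [0.07 0.01 0.02] gap 1.77
levelling twist [np.float64(0.0007), np.float64(-0.0009)] qvel [-0.   -0.01 -0.01 -0.    0.    0.  ]
delta cm [-0.03  0.19 -2.32]
pin est from shaft: along 19.83 across 284.49 pin bottom z 34.46 Falong -0.52
```

>>> arm_command([
  {"claw": 0.5,"delta_pos": [0,0.18,-0.3],"twist": [0,0,0.003]},
  {"claw": 0.5,"delta_pos": [0,0,-0.4],"twist": [0,0,0]},
  {"claw": 0.5,"delta_pos": [0,0,-0.3],"twist": [0,0,0]},
  {"claw": 0.5,"delta_pos": [0,0,0],"twist": [0,0,0]},
])

```text
clock: 14.6
tool_pos: [0.4681, 0.2727, 0.0587]
tcp_rot: [0.743, -0.67, 0.0, -0.0]
contact_force: [0.3, -0.7, -1.4]
finger_gap: 0.188
```

```bash
python3 st.py 0.467 0.2722 0.0445
```

```text
t 14.6 pos [0.4681 0.2727 0.0587] xyaw -84.09 z [ 1.e-03 -1.e-04 -1.e+00] F [ 0.3  -0.65 -1.4 ] M [ 0.    0.04 -0.03] gap 1.76
levelling twist [np.float64(0.0001), np.float64(0.001)] qvel [ 0. -0. -0. -0. -0.  0.]
delta cm [-0.11 -0.05 -1.42]
pin est from shaft: along 21.87 across 287.04 pin bottom z 24.46 Falong 0.23
```

>>> arm_command([
  {"claw": 0.5,"delta_pos": [-0.1,-0.04,-0.3],"twist": [0,0,0]},
  {"claw": 0.5,"delta_pos": [0,0,-0.4],"twist": [0,0,0]},
  {"claw": 0.5,"delta_pos": [0,0,-0.3],"twist": [0,0,0]},
  {"claw": 0.5,"delta_pos": [0,0,-0.2],"twist": [0,0,0]},
  {"claw": 0.5,"delta_pos": [0,0,0],"twist": [0,0,0]},
])

```text
clock: 15.02
tool_pos: [0.4671, 0.2724, 0.0457]
tcp_rot: [0.743, -0.67, 0.001, -0.001]
contact_force: [-1.0, -0.3, -1.0]
finger_gap: 0.185
```

```bash
python3 st.py 0.467 0.2722 0.0445
```

```text
t 15.02 pos [0.4671 0.2724 0.0457] xyaw -84.07 z [ 1.7e-03 -1.0e-04 -1.0e+00] F [-1.03 -0.25 -0.98] M [0.   0.03 0.01] gap 1.74
levelling twist [np.float64(0.0001), np.float64(0.0017)] qvel [ 0.  0. -0.  0.  0.  0.]
delta cm [-0.01 -0.02 -0.12]
pin est from shaft: along 21.0 across 286.88 pin bottom z 11.49 Falong -1.05
```

>>> arm_command([
  {"claw": 0.5,"delta_pos": [0,0,-0.1],"twist": [0,0,0]},
  {"claw": 0.5,"delta_pos": [0,0,0],"twist": [0,0,0]},
])

```text
clock: 15.18
tool_pos: [0.467, 0.2724, 0.0444]
tcp_rot: [0.743, -0.67, 0.001, -0.0]
contact_force: [-0.3, -0.0, -1.1]
finger_gap: 0.185
```

```bash
python3 st.py 0.467 0.2722 0.0445
```

```text
t 15.18 pos [0.467  0.2724 0.0444] xyaw -84.07 z [ 1.3e-03 -1.0e-04 -1.0e+00] F [-0.32 -0.05 -1.14] M [0.01 0.03 0.03] gap 1.74
levelling twist [np.float64(0.0001), np.float64(0.0013)] qvel [ 0.   -0.   -0.01  0.    0.   -0.  ]
delta cm [ 0.   -0.02  0.01]
pin est from shaft: along 20.86 across 286.91 pin bottom z 10.19 Falong -0.33
```

>>> arm_command([
  {"claw": 2.5,"delta_pos": [0,0,0],"twist": [0,0,0]},
  {"claw": 3.5,"delta_pos": [0,0,0],"twist": [0,0,0]},
  {"claw": 6,"delta_pos": [0,0,0],"twist": [0,0,0]},
  {"claw": 6,"delta_pos": [0,0,0],"twist": [0,0,0]},
  {"claw": 6,"delta_pos": [0,0,0],"twist": [0,0,0]},
  {"claw": 6,"delta_pos": [0,0,0.5],"twist": [0,0,0]},
  {"claw": 6,"delta_pos": [0,0,1.5],"twist": [0,0,0]},
  {"claw": 6,"delta_pos": [0,0,2.5],"twist": [0,0,0]},
  {"claw": 6,"delta_pos": [0,0,2.5],"twist": [0,0,0]},
  {"claw": 6,"delta_pos": [0,0,1],"twist": [0,0,0]},
  {"claw": 6,"delta_pos": [0,0,0],"twist": [0,0,0]},
])

```text
clock: 16.1
tool_pos: [0.4669, 0.2723, 0.1292]
tcp_rot: [0.743, -0.67, 0.001, -0.001]
contact_force: [0.0, -0.3, -0.4]
finger_gap: 0.637
```

```bash
python3 st.py;  python3 - <<'E'
from h import *
s=arm.capture("side"); t=arm.capture("top")
crop(s,(245,275),100,90,7,"g7s.png"); crop(t,(285,210),75,75,8,"g7t.png")
E
```

```text
t 16.1 pos [0.4669 0.2723 0.1292] xyaw -84.08 z [ 1.7e-03  1.0e-04 -1.0e+00] F [ 0.04 -0.33 -0.4 ] M [0.06 0.01 0.02] gap 5.99
levelling twist [np.float64(-0.0001), np.float64(0.0017)] qvel [-0.   -0.01 -0.   -0.   -0.01 -0.  ]
pin est from shaft: along 20.73 across 286.83 pin bottom z 94.96 Falong 0.0
g7s.png origin 195 230 scale 7
g7t.png origin 247 172 scale 8
```

View pics/g7s.png

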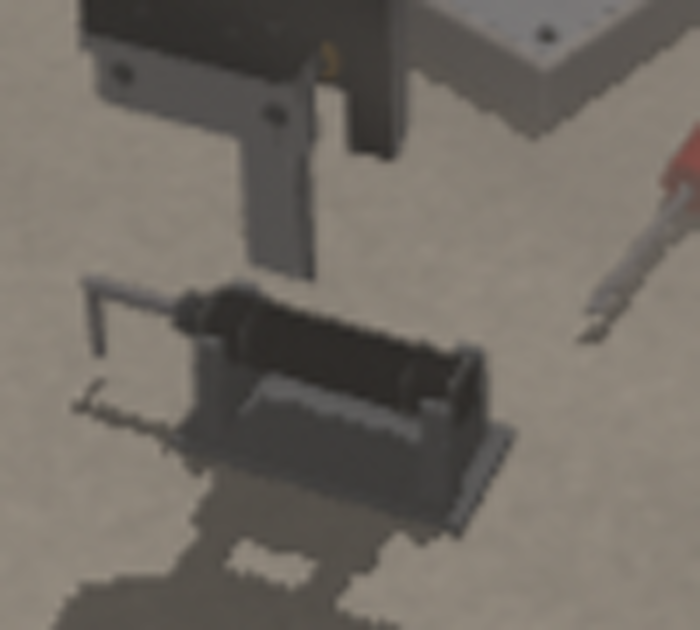

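View pics/g7t.png

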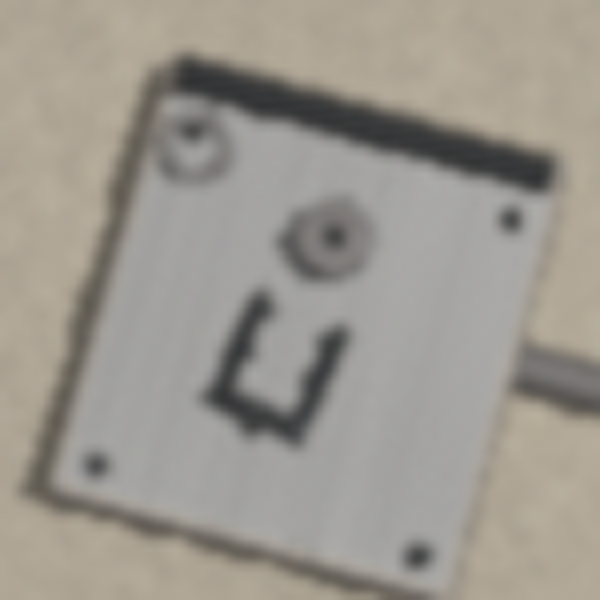

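```bash
cat > clip.py <<'E'
from h import *
t=arm.capture("top")
o=lambda p:(247+(p[0]+.5)/8-.5,172+(p[1]+.5)/8-.5)
for p in [(207,397),(300,445),(262,290),(348,328)]: print(atz(t,o(p),.035).round(4))
import sys
cx,cy,yw=map(float,sys.argv[1:4]); c,s=np.cos(np.radians(yw)),np.sin(np.radians(yw))
W=lambda L,z:np.array([(cx+c*x-s*y,cy+s*x+c*y,z) for x,y in L])
im=cv2.resize(t["image"][172:247,247:322,::-1].copy(),None,fx=8,fy=8,interpolation=cv2.INTER_CUBIC)
for L in [[(-.0135,-.0178),(.0285,-.0178),(.0285,.0178),(-.0135,.0178)],[(.0205,-.0108),(.0205,.0108)]]:
    q=((proj(t,W(L,.035))-[247,172]+.5)*8).astype(int).reshape(-1,1,2); cv2.polylines(im,[q],False,(0,255,0),1)
cv2.imwrite("pics/clipfit.png",im)
for cam in("top","side"):
    r=t if cam=="top" else arm.capture("side")
    for d in arm.landmark_of(cam,"tray")[:2]: print(cam,round(d["confidence"],2),d["uv"],atz(r,d["uv"],0.0).round(4))
m=arm.silhouettes("top","tray")[0]["mask"].astype(np.uint8)
print(cv2.minAreaRect(np.argwhere(m)[:,::-1].astype(np.float32)))
for d in arm.landmark_of("top","clip_center"): print(round(d["confidence"],2),atz(t,d["uv"],.0325).round(4))
bx=cv2.boxPoints(cv2.minAreaRect(np.argwhere(m)[:,::-1].astype(np.float32)))
P4=np.array([atz(t,b,.022) for b in bx]);print(P4.round(3),P4.mean(0).round(4))
print(arm.read_state()["clock"])
E
python3 clip.py 0.538 0.0065 158
```

```text
[0.518  0.0345 0.035 ]
[0.5029 0.0035 0.035 ]
[0.5539 0.0172 0.035 ]
[ 0.542  -0.0115  0.035 ]
top 0.9 [386.5, 234.2] [ 0.4937 -0.2755  0.    ]
top 0.24 [285.1, 216.8] [0.5344 0.0006 0.    ]
side 0.67 [322.1, 187.6] [ 0.4846 -0.2638  0.    ]
((385.17645263671875, 236.79415893554688), (46.324302673339844, 52.872764587402344), 14.03624439239502)
0.67 [0.5297 0.0098 0.0325]
[[ 0.43  -0.189  0.022]
 [ 0.568 -0.223  0.022]
 [ 0.541 -0.344  0.022]
 [ 0.404 -0.308  0.022]] [ 0.4856 -0.266   0.022 ]
16.5
```

View pics/clipfit.png

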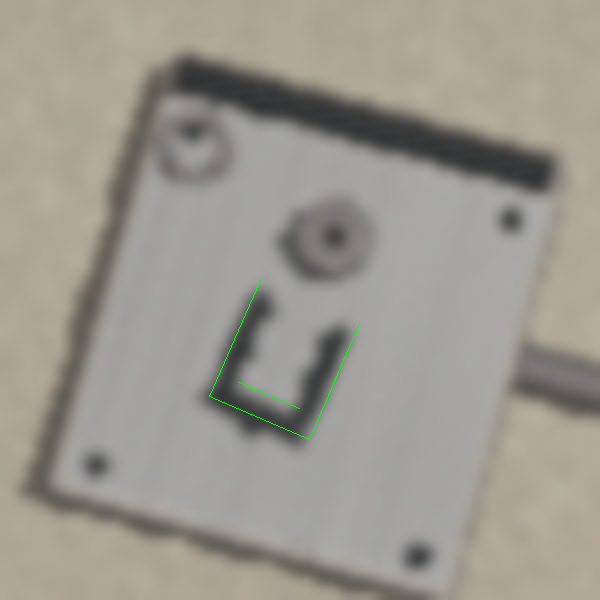

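>>> arm_command([
  {"claw": 6,"delta_pos": [0.5,-2,0],"twist": [0,0,-0.05]},
  {"claw": 6,"delta_pos": [0.8,-3.5,0],"twist": [0,0,-0.07]},
  {"claw": 6,"delta_pos": [0.8,-3.5,0],"twist": [0,0,-0.07]},
  {"claw": 6,"delta_pos": [0.8,-4,0],"twist": [0,0,-0.07]},
  {"claw": 6,"delta_pos": [0.8,-4,0],"twist": [0,0,-0.07]},
  {"claw": 6,"delta_pos": [0.8,-4,0],"twist": [0,0,-0.07]},
  {"claw": 6,"delta_pos": [0.8,-3,0],"twist": [0,0,-0.06]},
  {"claw": 6,"delta_pos": [0,-1,0],"twist": [0,0,-0.04]},
  {"claw": 6,"delta_pos": [0,0,0],"twist": [0,0,0]},
], newtons=20)

```text
clock: 17.25
tool_pos: [0.5155, 0.0123, 0.1208]
tcp_rot: [-0.546, 0.838, 0.004, -0.004]
contact_force: [-0.0, 0.9, 0.1]
finger_gap: 0.64
```

```bash
python3 st.py 0.523 0.014 0.08
```

```text
t 17.25 pos [0.5155 0.0123 0.1208] xyaw -113.85 z [-0.0111  0.0025 -0.9999] F [-0.01  0.85  0.12] M [0.04 0.05 0.01] gap 6.01
levelling twist [np.float64(-0.0025), np.float64(-0.0111)] qvel [-0.02  0.01 -0.01  0.01 -0.01 -0.02]
delta cm [ 0.75  0.17 -4.08]
pin est from shaft: along 37.67 across -6.08 pin bottom z 86.63 Falong -0.36
```

>>> arm_command([
  {"claw": 6,"delta_pos": [0.4,0.1,-0.5],"twist": [-0.002,-0.01,0.005]},
  {"claw": 6,"delta_pos": [0.3,0.1,-1],"twist": [0,0,0]},
  {"claw": 6,"delta_pos": [0,0,-1],"twist": [0,0,0]},
  {"claw": 6,"delta_pos": [0,0,-0.5],"twist": [0,0,0]},
  {"claw": 6,"delta_pos": [0,0,0],"twist": [0,0,0]},
])

```text
clock: 17.67
tool_pos: [0.521, 0.0199, 0.086]
tcp_rot: [-0.551, 0.834, 0.002, -0.001]
contact_force: [0.1, -0.2, 0.3]
finger_gap: 0.637
```

```bash
python3 st.py 0.523 0.014 0.055
```

```text
t 17.67 pos [0.521  0.0199 0.086 ] xyaw -113.06 z [-0.0035  0.0023 -1.    ] F [ 0.11 -0.2   0.27] M [ 0.01 -0.   -0.02] gap 5.99
levelling twist [np.float64(-0.0023), np.float64(-0.0035)] qvel [ 0.03  0.01  0.01  0.   -0.   -0.  ]
delta cm [ 0.2  -0.59 -3.1 ]
pin est from shaft: along 39.73 across 3.82 pin bottom z 51.78 Falong 0.18
```

>>> arm_command([
  {"claw": 6,"delta_pos": [0.15,-0.45,-0.3],"twist": [-0.002,-0.003,-0.007]},
  {"claw": 6,"delta_pos": [0,0,-0.7],"twist": [0,0,0]},
  {"claw": 6,"delta_pos": [0,0,-0.7],"twist": [0,0,0]},
  {"claw": 6,"delta_pos": [0,0,-0.4],"twist": [0,0,0]},
  {"claw": 6,"delta_pos": [0,0,0],"twist": [0,0,0]},
])

```text
clock: 18.08
tool_pos: [0.5217, 0.0173, 0.0617]
tcp_rot: [-0.55, 0.835, 0.001, -0.001]
contact_force: [0.1, -0.4, 0.6]
finger_gap: 0.637
```

```bash
python3 st.py 0.523 0.014 0.0505;  python3 - <<'E'
from h import *
s=arm.capture("side"); t=arm.capture("top")
crop(s,(270,215),100,80,7,"g8s.png"); crop(t,(285,210),75,75,8,"g8t.png")
E
```

```text
t 18.08 pos [0.5217 0.0173 0.0617] xyaw -113.27 z [-2.2e-03  6.0e-04 -1.0e+00] F [ 0.09 -0.39  0.58] M [-0.02  0.04  0.01] gap 5.98
levelling twist [np.float64(-0.0006), np.float64(-0.0022)] qvel [ 0.  0. -0. -0.  0.  0.]
delta cm [ 0.13 -0.33 -1.12]
pin est from shaft: along 41.32 across 1.5 pin bottom z 27.49 Falong 0.24
g8s.png origin 220 175 scale 7
g8t.png origin 247 172 scale 8
```

View pics/g8s.png

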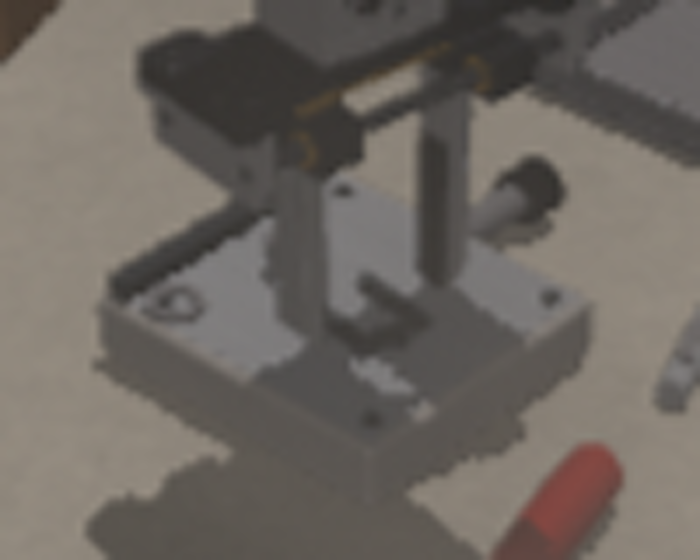

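>>> arm_command([
  {"claw": 6,"delta_pos": [0.1,-0.28,0],"twist": [0,-0.002,-0.004]},
  {"claw": 6,"delta_pos": [0,0,-0.4],"twist": [0,0,0]},
  {"claw": 6,"delta_pos": [0,0,-0.3],"twist": [0,0,0]},
  {"claw": 6,"delta_pos": [0,0,0],"twist": [0,0,0]},
])

```text
clock: 18.52
tool_pos: [0.5245, 0.0136, 0.0563]
tcp_rot: [-0.548, 0.837, -0.001, 0.002]
contact_force: [-0.1, 0.2, -0.9]
finger_gap: 0.64
```

```bash
python3 st.py 0.523 0.014 0.0503
```

```text
t 18.52 pos [0.5245 0.0136 0.0563] xyaw -113.55 z [ 4.3e-03 -2.0e-04 -1.0e+00] F [-0.1   0.23 -0.91] M [ 0.07  0.07 -0.01] gap 6.02
levelling twist [np.float64(0.0002), np.float64(0.0043)] qvel [-0.   -0.01 -0.    0.    0.   -0.  ]
delta cm [-0.15  0.04 -0.6 ]
pin est from shaft: along 45.38 across -1.02 pin bottom z 22.09 Falong -0.18
```

>>> arm_command([
  {"claw": 6,"delta_pos": [-0.1,0.03,-0.3],"twist": [0,0.004,0]},
  {"claw": 6,"delta_pos": [0,0,-0.2],"twist": [0,0,0]},
  {"claw": 6,"delta_pos": [0,0,0],"twist": [0,0,0]},
])

```text
clock: 18.77
tool_pos: [0.5236, 0.0138, 0.0509]
tcp_rot: [-0.548, 0.837, -0.0, -0.0]
contact_force: [-0.4, -0.5, -0.6]
finger_gap: 0.635
```

```bash
python3 st.py 0.523 0.014 0.0503
```

```text
t 18.77 pos [0.5236 0.0138 0.0509] xyaw -113.56 z [ 2.e-04 -3.e-04 -1.e+00] F [-0.36 -0.49 -0.56] M [ 0.06 -0.    0.02] gap 5.97
levelling twist [np.float64(0.0003), np.float64(0.0002)] qvel [-0.  0. -0.  0.  0. -0.]
delta cm [-0.06  0.02 -0.06]
pin est from shaft: along 44.43 across -1.23 pin bottom z 16.71 Falong -0.13
```

>>> arm_command([
  {"claw": 6,"delta_pos": [0,0,-0.06],"twist": [0,0,0]},
  {"claw": 4,"delta_pos": [0,0,0],"twist": [0,0,0]},
  {"claw": 3,"delta_pos": [0,0,0],"twist": [0,0,0]},
  {"claw": 2.5,"delta_pos": [0,0,0],"twist": [0,0,0]},
  {"claw": 2.5,"delta_pos": [0,0,0],"twist": [0,0,0]},
  {"claw": 2.5,"delta_pos": [0,0,0],"twist": [0,0,0]},
  {"claw": 2.5,"delta_pos": [0,0,0],"twist": [0,0,0]},
], newtons=20)

```text
clock: 19.35
tool_pos: [0.5235, 0.0139, 0.0502]
tcp_rot: [-0.548, 0.837, -0.0, -0.0]
contact_force: [0.1, 0.1, -0.9]
finger_gap: 0.371
```

```bash
python3 st.py;  python3 - <<'E'
from h import *
s=arm.capture("side")
crop(s,(270,215),100,80,7,"g9s.png")
E
```

```text
t 19.35 pos [0.5235 0.0139 0.0502] xyaw -113.55 z [ 1.e-04 -3.e-04 -1.e+00] F [ 0.09  0.13 -0.88] M [ 0.05 -0.01  0.01] gap 3.49
levelling twist [np.float64(0.0003), np.float64(0.0001)] qvel [-0. -0.  0. -0.  0. -0.]
pin est from shaft: along 44.37 across -1.14 pin bottom z 16.01 Falong 0.03
g9s.png origin 220 175 scale 7
```

View pics/g9s.png

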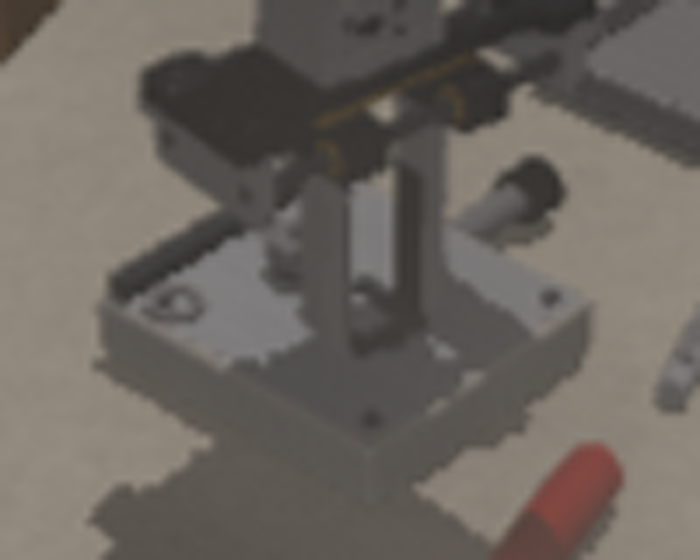

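Gripped at 35 mm. I'll firm up the grip and lift.

>>> arm_command([
  {"claw": 2.5,"delta_pos": [0,0,0],"twist": [0,0,0]},
  {"claw": 2.5,"delta_pos": [0,0,0],"twist": [0,0,0]},
  {"claw": 2.5,"delta_pos": [0,0,0.5],"twist": [0,0,0]},
  {"claw": 2.5,"delta_pos": [0,0,1.5],"twist": [0,0,0]},
  {"claw": 2.5,"delta_pos": [0,0,2],"twist": [0,0,0]},
  {"claw": 2.5,"delta_pos": [0,0,1.5],"twist": [0,0,0]},
  {"claw": 2.5,"delta_pos": [0,0,0],"twist": [0,0,0]},
], newtons=30)

```text
clock: 19.98
tool_pos: [0.522, 0.0142, 0.1069]
tcp_rot: [-0.548, 0.837, 0.001, -0.001]
contact_force: [-0.8, 0.3, -0.6]
finger_gap: 0.368
```

```bash
python3 st.py;  python3 - <<'E'
from h import *
s=arm.capture("side")
crop(s,(280,205),110,90,7,"g10s.png")
E
```

```text
t 19.98 pos [0.522  0.0142 0.1069] xyaw -113.56 z [-3.5e-03  5.0e-04 -1.0e+00] F [-0.8   0.32 -0.55] M [ 0.03 -0.04 -0.03] gap 3.46
levelling twist [np.float64(-0.0005), np.float64(-0.0035)] qvel [-0.    0.01  0.02  0.   -0.02 -0.  ]
pin est from shaft: along 42.81 across -1.49 pin bottom z 72.71 Falong -0.86
g10s.png origin 225 160 scale 7
```

View pics/g10s.png

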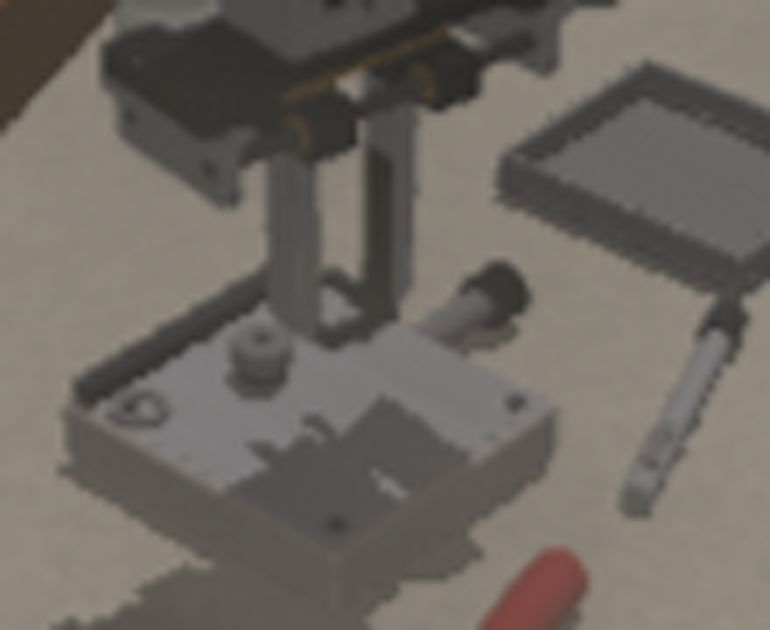

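>>> arm_command([
  {"claw": 2.5,"delta_pos": [-0.4,-2,0],"twist": [0,0,0]},
  {"claw": 2.5,"delta_pos": [-0.6,-3.5,0],"twist": [0,0,0]},
  {"claw": 2.5,"delta_pos": [-0.6,-3.8,0],"twist": [0,0,0]},
  {"claw": 2.5,"delta_pos": [-0.6,-3.8,0],"twist": [0,0,0]},
  {"claw": 2.5,"delta_pos": [-0.6,-3.8,0],"twist": [0,0,0]},
  {"claw": 2.5,"delta_pos": [-0.6,-3.8,0],"twist": [0,0,0]},
  {"claw": 2.5,"delta_pos": [-0.6,-3.8,0],"twist": [0,0,0]},
  {"claw": 2.5,"delta_pos": [-0.4,-2.5,0],"twist": [0,0,0]},
  {"claw": 2.5,"delta_pos": [0,-0.5,0],"twist": [0,0,0]},
  {"claw": 2.5,"delta_pos": [0,0,0],"twist": [0,0,0]},
])

```text
clock: 20.87
tool_pos: [0.4689, -0.269, 0.0972]
tcp_rot: [-0.55, 0.835, 0.006, -0.003]
contact_force: [-0.5, -0.7, -0.7]
finger_gap: 0.373
```

```bash
python3 st.py 0.475 -0.262 0.06;  python3 - <<'E'
from h import *
s=arm.capture("side")
crop(s,(310,175),110,90,7,"g11s.png")
E
```

```text
t 20.87 pos [ 0.4689 -0.269   0.0972] xyaw -113.3 z [-0.0128  0.0069 -0.9999] F [-0.48 -0.74 -0.67] M [ 0.01  0.03 -0.01] gap 3.51
levelling twist [np.float64(-0.0069), np.float64(-0.0128)] qvel [-0.02  0.02  0.   -0.   -0.01 -0.  ]
delta cm [ 0.61  0.7  -3.72]
pin est from shaft: along 106.09 across -282.35 pin bottom z 62.96 Falong -0.14
g11s.png origin 255 130 scale 7
```

View pics/g11s.png

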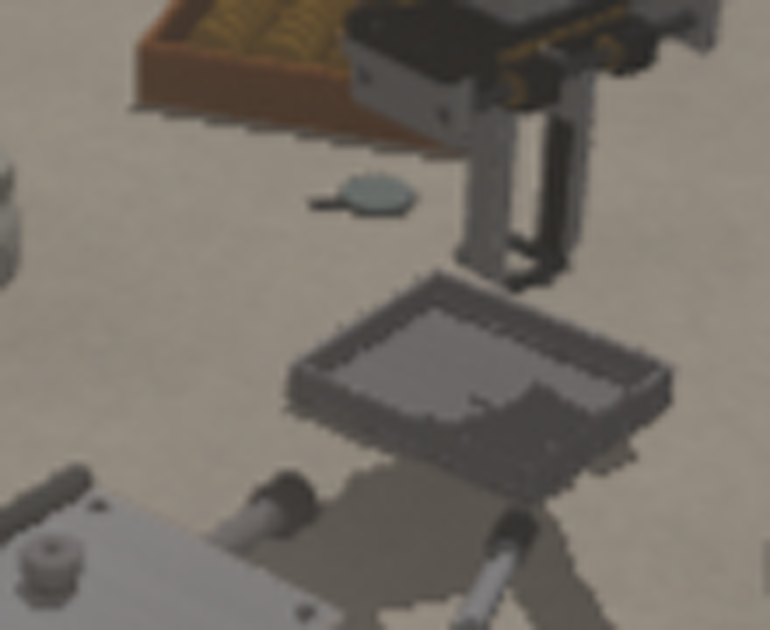

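>>> arm_command([
  {"claw": 2.5,"delta_pos": [0.4,0.4,-0.5],"twist": [-0.007,-0.013,0]},
  {"claw": 2.5,"delta_pos": [0.2,0.3,-1],"twist": [0,0,0]},
  {"claw": 2.5,"delta_pos": [0,0,-1.5],"twist": [0,0,0]},
  {"claw": 2.5,"delta_pos": [0,0,-1],"twist": [0,0,0]},
  {"claw": 2.5,"delta_pos": [0,0,0],"twist": [0,0,0]},
])

```text
clock: 21.33
tool_pos: [0.476, -0.2524, 0.052]
tcp_rot: [-0.553, 0.833, 0.001, 0.0]
contact_force: [0.5, 0.5, 0.2]
finger_gap: 0.368
```

```bash
python3 st.py 0.475 -0.262 0.0255
```

```text
t 21.33 pos [ 0.476  -0.2524  0.052 ] xyaw -112.79 z [-5.0e-04  2.5e-03 -1.0e+00] F [0.47 0.52 0.16] M [ 0.07  0.04 -0.01] gap 3.46
levelling twist [np.float64(-0.0025), np.float64(-0.0005)] qvel [ 0.03 -0.01  0.01  0.    0.01  0.01]
delta cm [-0.1  -0.96 -2.65]
pin est from shaft: along 103.75 across -264.37 pin bottom z 17.84 Falong 0.23
```

>>> arm_command([
  {"claw": 2.5,"delta_pos": [0,-0.7,-0.3],"twist": [-0.002,0,0]},
  {"claw": 2.5,"delta_pos": [0,-0.1,-0.6],"twist": [0,0,0]},
  {"claw": 2.5,"delta_pos": [0,0,-0.6],"twist": [0,0,0]},
  {"claw": 2.5,"delta_pos": [0,0,-0.3],"twist": [0,0,0]},
  {"claw": 2.5,"delta_pos": [0,0,0],"twist": [0,0,0]},
])

```text
clock: 21.75
tool_pos: [0.4767, -0.2588, 0.0318]
tcp_rot: [-0.555, 0.832, 0.001, -0.0]
contact_force: [0.5, 0.5, -0.5]
finger_gap: 0.374
```

```bash
python3 st.py 0.475 -0.262 0.0255
```

```text
t 21.75 pos [ 0.4767 -0.2588  0.0318] xyaw -112.6 z [-0.0012  0.0011 -1.    ] F [ 0.5   0.55 -0.51] M [0.03 0.02 0.02] gap 3.51
levelling twist [np.float64(-0.0011), np.float64(-0.0012)] qvel [-0.  0. -0. -0. -0.  0.]
delta cm [-0.17 -0.32 -0.63]
pin est from shaft: along 105.85 across -270.01 pin bottom z -2.43 Falong 0.25
```

>>> arm_command([
  {"claw": 2.5,"delta_pos": [0,0,-0.3],"twist": [0,0,0]},
  {"claw": 2.5,"delta_pos": [0,0,-0.25],"twist": [0,0,0]},
  {"claw": 2.5,"delta_pos": [0,0,0],"twist": [0,0,0]},
])

```text
clock: 22.0
tool_pos: [0.477, -0.2594, 0.0262]
tcp_rot: [-0.555, 0.832, 0.0, -0.0]
contact_force: [-0.0, -0.8, -1.7]
finger_gap: 0.369
```

```bash
python3 st.py 0.475 -0.262 0.0248
```

```text
t 22.0 pos [ 0.477  -0.2594  0.0262] xyaw -112.63 z [-2.e-04  3.e-04 -1.e+00] F [-0.01 -0.84 -1.75] M [0.06 0.01 0.03] gap 3.47
levelling twist [np.float64(-0.0003), np.float64(-0.0002)] qvel [ 0. -0. -0.  0.  0.  0.]
delta cm [-0.2  -0.26 -0.14]
pin est from shaft: along 106.53 across -270.44 pin bottom z -7.96 Falong 0.32
```

>>> arm_command([
  {"claw": 2.5,"delta_pos": [0,0,-0.1],"twist": [0,0,0]},
  {"claw": 2.5,"delta_pos": [0,0,0],"twist": [0,0,0]},
])

```text
clock: 22.17
tool_pos: [0.4771, -0.2596, 0.0254]
tcp_rot: [-0.555, 0.832, -0.0, 0.0]
contact_force: [-0.1, 0.9, -1.1]
finger_gap: 0.371
```

```bash
python3 st.py 0.475 -0.262 0.0248
```

```text
t 22.17 pos [ 0.4771 -0.2596  0.0254] xyaw -112.64 z [ 2.e-04 -0.e+00 -1.e+00] F [-0.11  0.94 -1.09] M [ 0.07 -0.04  0.01] gap 3.49
levelling twist [np.float64(0.0), np.float64(0.0002)] qvel [-0. -0. -0.  0.  0.  0.]
delta cm [-0.21 -0.24 -0.06]
pin est from shaft: along 106.81 across -270.61 pin bottom z -8.83 Falong -0.46
```

Clip bottom is about 1 mm above the floor. Release and rise.

>>> arm_command([
  {"claw": 3.8,"delta_pos": [0,0,0],"twist": [0,0,0]},
  {"claw": 4.5,"delta_pos": [0,0,0],"twist": [0,0,0]},
  {"claw": 5.2,"delta_pos": [0,0,0],"twist": [0,0,0]},
  {"claw": 5.2,"delta_pos": [0,0,0],"twist": [0,0,0]},
  {"claw": 5.2,"delta_pos": [0,0,0],"twist": [0,0,0]},
  {"claw": 5.2,"delta_pos": [0,0,0.5],"twist": [0,0,0]},
  {"claw": 5.2,"delta_pos": [0,0,1.5],"twist": [0,0,0]},
  {"claw": 5.2,"delta_pos": [0,0,3],"twist": [0,0,0]},
  {"claw": 5.2,"delta_pos": [0,0,3],"twist": [0,0,0]},
  {"claw": 5.2,"delta_pos": [0,0,3],"twist": [0,0,0]},
  {"claw": 5.2,"delta_pos": [0,0,2],"twist": [0,0,0]},
  {"claw": 5.2,"delta_pos": [0,0,0],"twist": [0,0,0]},
])

```text
clock: 23.17
tool_pos: [0.4753, -0.2581, 0.1618]
tcp_rot: [-0.555, 0.832, 0.001, -0.0]
contact_force: [0.1, -1.0, 0.2]
finger_gap: 0.553
```

>>> arm_command([
  {"claw": 5.2,"delta_pos": [0,-1,2],"twist": [0,0,0]},
  {"claw": 5.2,"delta_pos": [0,-3,2],"twist": [0,0,0]},
  {"claw": 5.2,"delta_pos": [0,-3.5,0],"twist": [0,0,0]},
  {"claw": 5.2,"delta_pos": [0,-3.5,0],"twist": [0,0,0]},
  {"claw": 5.2,"delta_pos": [0,-3,0],"twist": [0,0,0]},
  {"claw": 5.2,"delta_pos": [0,-1,0],"twist": [0,0,0]},
  {"claw": 5.2,"delta_pos": [0,0,0],"twist": [0,0,0]},
])

```text
clock: 23.75
tool_pos: [0.4735, -0.4114, 0.1993]
tcp_rot: [-0.556, 0.831, 0.003, -0.0]
contact_force: [-0.3, 0.1, -0.2]
finger_gap: 0.556
```

```bash
python3 st.py;  python3 - <<'E'
from h import *
s=arm.capture("side"); t=arm.capture("top")
crop(s,(280,235),180,150,4,"g12s.png"); crop(t,(290,235),260,160,3,"g12t.png"); crop(t,(385,235),70,70,8,"g12c.png")
for c,r in(("top",t),("side",s)):
  for n,z in (("clip_center",.0065),("pick_grip",.045),("rest_seat",.045)):
    print(c,n,[(round(d["confidence"],2),atz(r,d["uv"],z).round(3)) for d in arm.landmark_of(c,n)])
E
```

```text
t 23.75 pos [ 0.4735 -0.4114  0.1993] xyaw -112.43 z [-0.0039  0.0042 -1.    ] F [-0.34  0.05 -0.19] M [ 0.05  0.02 -0.01] gap 5.23
levelling twist [np.float64(-0.0042), np.float64(-0.0039)] qvel [-0.01  0.02  0.01  0.   -0.    0.  ]
pin est from shaft: along 160.32 across -412.34 pin bottom z 165.05 Falong -0.34
g12s.png origin 190 160 scale 4
g12t.png origin 160 155 scale 3
g12c.png origin 350 200 scale 8
top clip_center [(0.73, array([0.602, 0.035, 0.006])), (0.57, array([ 0.485, -0.261,  0.006])), (0.53, array([0.474, 0.286, 0.006]))]
top pick_grip [(0.72, array([0.471, 0.269, 0.045])), (0.65, array([0.344, 0.365, 0.045])), (0.62, array([0.282, 0.208, 0.045])), (0.41, array([ 0.563, -0.004,  0.045]))]
top rest_seat [(0.84, array([0.469, 0.267, 0.045]))]
side clip_center [(0.41, array([ 0.482, -0.272,  0.006]))]
side pick_grip [(0.96, array([0.471, 0.283, 0.045])), (0.86, array([0.331, 0.408, 0.045])), (0.6, array([0.266, 0.24 , 0.045])), (0.58, array([ 0.577, -0.366,  0.045]))]
side rest_seat [(0.68, array([0.476, 0.265, 0.045])), (0.44, array([ 0.577, -0.022,  0.045]))]
```

View pics/g12s.png

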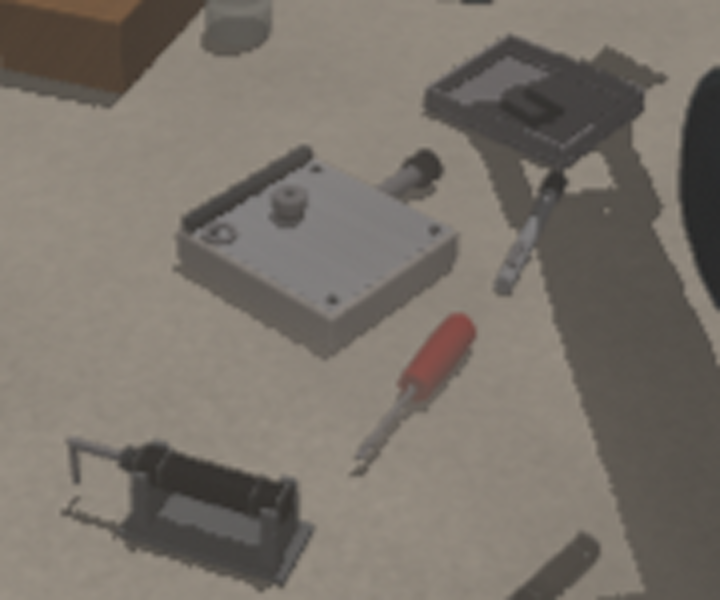

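View pics/g12t.png

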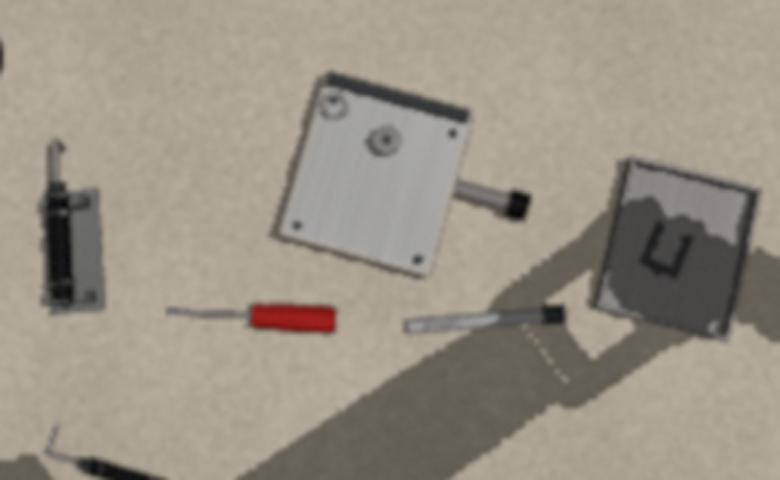

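View pics/g12c.png

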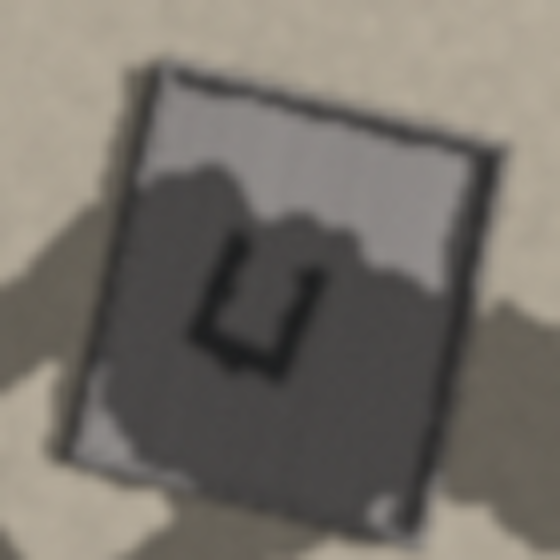

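The clip lies flat in the tray (close crop, around pixel (255,315)). The pick is seated on both supports, and the washer, driver and penlight have not moved. Handing in.

```bash
python3 -c "
from bench import arm
print(arm.hand_in()); print(arm.read_state()['clock'])"
```

```text
the job is handed in; nothing more can be done
None
the job is handed in; nothing more can be done
```

The clip is off the shaft and lying flat in the steel tray, and the pick is back on its rest. I handed the job in at about 24 s of the 64 s allowed; no verdict is reported.

**What I did**
- **Taking the pick:** I took the largest pick from its rest. I then found its pin by touching it lightly against the side of the shaft's head, at about 8 N.
- **Drawing the clip:** I backed off, lowered the pin into the clip's window without resistance, and drew the clip out along its bow. The pull rose to about 9.5 N, then the clip snapped free and came to rest about 36 mm from the shaft.
- **Putting things back:** I returned the pick to its grasp pose within about 0.2 mm. Then I gripped the clip across its legs, which measured about 35 mm, and released it about 1 mm above the tray floor.

**What the last checks showed**
- **Clip:** it lies flat near the middle of the tray, at about (0.485, −0.265) against a tray centre of about (0.486, −0.266).
- **Pick:** it looks level on both supports.
- **Bystanders:** the washer, driver and penlight look unmoved. I did not measure the others again, and no move went near them.
- **Gripper:** it was clear of everything.

**Disagreements**
- **Pick handle:** the side-camera network put the handle 11 to 14 mm off in y from the top view and from the recorded grasp pose. The pictures and the grasp pose agree with each other, so I trusted those.
- **Clip:** the top-camera network's first guess for the clip was a false detection on the pivot, where the pictures show no clip. Its second guess and the side camera agree with the tray.

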